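# Hang the turning paddle on the free hook

## Robot

A 6-joint arm with a two-finger parallel gripper is mounted at the origin on the work surface. World frame = base frame: x ahead of the robot, y to its left, z up, the work surface at z = 0. Lengths are in mm, angles in rad, forces in N, time in s.
With the tool pointing down it reaches from about 350 to 775 mm from the base axis. Payload 7.3 kg.
Tool frame: the origin (TCP) lies on the centre line of the jaws, within the pads' length; the fingertips stand bot.tip_reach ahead of it and the grasp point (between the pads) lies 6 mm ahead of it (bot.tip_reach is the distance from the TCP to the fingertips, in mm); z points along the fingers, y is the direction in which the jaws open and shut (so a half turn about z gives the same grasp; the last joint's range is limited). The gripper opens to 92 mm and grips with 3 to 60 N. Pads are 19 mm wide; open, the fingers measure 130 mm over their backs; the gripper's body (75 mm by 190 mm) begins 47 mm behind the grasp point.
Start: joints at [1.053, 0.342, 1.524, -0, 1.275, -0.146], TCP at [190.715, 489.153, 251.741] pointing down, gripper open.
Joint ranges: [-2.53, 2.53], [-0.77, 2.02], [0.04, 2.7], [-1, 4.14], [0.28, 2.66], [-3.11, 3.11]. Speed limits (rad/s): [2.57, 2.57, 3.14, 3.14, 3.14, 3.14].

## Interface

Orientations are given as [roll, pitch, yaw] about the fixed x, y, z axes, in that order (R = Rz(yaw) Ry(pitch) Rx(roll)).
In Python, from plant import bot gives the robot as it stands.
- The arm moves only by the tool step_arm, never from a script. Its argument "deltas" is a list of rows, each a list of 6 numbers: the shift along the tool's x, y, z in mm, then the turn, a rotation vector about the tool's x, y, z in rad. A call has 1 to 5 rows; each row is the pose to reach, as a shift and turn from the pose commanded when the call began, along the tool's axes at that moment; what a row does not reach only later rows make up. A row lasts 1/12 s, in which the tool goes at most 41.7 mm and 7.16 degrees, less where a joint would pass 70% of its speed; a pose out of reach is approached as far as the arm can. A call with a gripper value outside its range is refused whole. "fingers" is the finger opening in mm, from 0 to 91.8, set as the call begins (left out, the last holds). The fingers move at their own pace and stop on an object; the grip force is fixed at half the most. Time passes only in rows, so rows that repeat a pose let the fingers close. It gives the time, the measured TCP pose, the force and the opening at its end, in the units of the state.
- bot.get_obs(): the state, without advancing time (a new reading comes with each control period).
- bot.capture(name): name is "side" or "top" or "wrist"; returns a dict with "color" (480x640x3 uint8, red, green, blue), "fx", "fy", "cx", "cy" (pixels), "R" (3x3) and "t" (3): a world point X has camera coordinates R X + t. Camera axes: x right, y down, z forward; pixel columns grow to the right and rows downward; lengths in mm; the calibration is good to about 2 mm. A picture is of the moment at which its call begins. There is no depth.
- bot.close_job(): hands the job in, once; it reports no verdict.
Trained networks look in a picture, given as the dict that the camera call returned (one of the last four; its "shot" number tells which), for a name from the list of things; names that differ only in an ending like _2 or _b are one class to them, and where a whole thing is asked for, a point or a joint stands for the part that bears it (a point fixed in the world has none). Each returns a list of dicts, best first, with "p" (0 to 1); they miss things now and then, are a little off and sometimes report something else, mostly with a low value. They report only what shows in the picture. A call takes as long as a camera call. They do not tell look-alikes from the thing itself.
- bot.boxes_of(query, picture): "rect" ([centre column, centre row, width, height] in pixels, round what is visible of it).
The state is a dict: "time": time; "joint_positions": joint angles; "dq": joint speeds; "tau": joint torques, N m; "tool_pos": TCP position; "tcp_rot": TCP orientation; "contact_force": force on the tool from outside, world axes, zero at the start; "moment": the same for the moment, N m; "grip_width": finger opening in mm.
Only numpy, scipy, OpenCV 4.12 (cv2) and the standard library are available. Lean on these libraries where they do the work, as an engineer would, in place of code of your own. Each camera call takes 0.05 s, during which the arm holds its last target. There are 200 camera calls.

## Task

Lift the wooden turning paddle out of the drying basket and lay it flat on the spoon rest on the worktop, letting go of it there. Then take it again another way, so that it can be held upright, and hang it by the hole in its handle on the empty one of the three steel hooks under the shelf, so that it ends up hanging straight down without much swing. Leave the two sippy cups on their hooks and the things on the shelf undisturbed.

Things in the scene. Friction and masses are not known exactly. Their poses are not given: they have to be found in the camera images.
- paddle: flat wooden turning paddle, 200 mm long and 10 mm thick (100 g). Origin: middle of its length, on the underside; x points to the eye end, z is the normal of its upper face. Blade: x -100 to -15 mm, 60 mm wide. Handle: x -15 to 57 mm, 24 mm wide. Square head: x 56 to 100 mm, 44 mm wide, with a round through hole (the eye). Balance point at about x = -17 mm. At the start it lies flat in the basket
- paddle_eye (a point): centre of the eye, a round hole 21 mm in diameter right through the head: 78 mm along x from the paddle's origin, at half its thickness; its axis is the paddle's z
- basket: grey open-topped plastic drying basket, fixed, outside 260 x 140 x 60 mm, walls and floor 4 mm. Origin: centre of its underside on the worktop; x is its long direction. The paddle lies in it lengthwise, eye to +x, not touching the walls
- rest: spoon rest: fixed dark wooden block 90 (x) x 36 (y) x 35 mm (high). Origin: centre of its underside on the worktop. The paddle laid lengthwise on it with its balance point over the block overhangs on all sides, so the blade's long edges stay free for the fingers
- hook_free: the empty steel hook, fixed below the shelf's front edge. Origin: middle of its straight level bar, 295 mm above the worktop. The bar, 9 mm thick, runs along the hook's x from x = -30 mm (free end, a 12 mm ball, pointing away from the shelf towards the robot) to x = +28 mm, where it bends up at x = 33 mm to the shelf. The shelf's front edge is at x = +20 mm
- hook_a: a hook of the same kind, same frame, 170 or 340 mm from the free one along the shelf; a sippy cup hangs on it
- hook_b: a hook of the same kind, same frame; the other sippy cup hangs on it
- cup_a: sippy cup, white with a lid and spout, 90 mm long, 66 mm in diameter, hanging by its loop handle with its axis level along the shelf. Origin: point inside the loop on the axis of the hook's bar; the cup reaches 103 mm below it and 50 mm to both sides
- cup_b: the same cup in grey plastic on another hook, same frame
- shelf: cream painted wooden shelf, fixed, board 620 mm long (y), 130 mm deep (x), 18 mm thick, underside 340 mm above the worktop, on end frames at y = -300 and +300 mm. Origin: on the worktop below the middle of the front edge; x points to the back. A turquoise lunch box is fast on it at y = +200 mm
- dispenser: white plastic pump-top push dispenser, 66 mm in diameter, 165 mm tall, standing on the shelf. Origin: centre of its underside
- ramekin: white ceramic ramekin, 80 mm in diameter, 45 mm tall, standing on the shelf. Origin: centre of its underside
There are look-alikes about, which are no part of the job. There is more than one size of the paddle; the one meant has the size given above.

How it is judged (in metres and radians):
On the way:
1. the paddle lies flat and still on the spoon rest, let go (contact force between paddle and rest above 0.3 N and contact force between paddle and the fingers below 0.05 N and angle between paddle's own z axis and vertical below 0.15 rad and linear speed of paddle below 0.03 m/s), for 0.2 s.
At the end, for the whole second after the job is handed in: The paddle hangs almost still, released, eye end up, within 0.3 rad of vertical, carried by the empty hook with its bar through the eye: eye centre within 8 mm sideways, 13 mm below to 2 mm above the bar's axis, between ball end and bend; under 0.15 m/s (x of paddle_eye in the frame of hook_free between -0.029 and 0.032 m and y of paddle_eye in the frame of hook_free between -0.008 and 0.008 m and z of paddle_eye in the frame of hook_free between -0.013 and 0.002 m and contact force between paddle and hook_free above 0.3 N and angle between paddle's own x axis and vertical below 0.3 rad and linear speed of paddle below 0.15 m/s); the robot touches nothing.
It fails at once if sippy cup a is disturbed (moved more than 30 mm) (distance of cup_a from where it was at the start of the episode above 0.03 m).
It fails at once if sippy cup b is disturbed (moved more than 30 mm) (distance of cup_b from where it was at the start of the episode above 0.03 m).
It fails at once if the dispenser is disturbed (moved more than 30 mm) (distance of dispenser from where it was at the start of the episode above 0.03 m).
It fails at once if the ramekin is disturbed (moved more than 30 mm) (distance of ramekin from where it was at the start of the episode above 0.03 m).
It also fails if it takes over 72 s, if anything falls off the work surface, if the arm or the gripper's body presses on something with over 40 N, if the wrist force passes 120 N, or if a joint passes its speed limit or range.

## Working session

There is one attempt and no reset: what is moved stays moved. The work goes in short steps, Python scripts to look and compute and a tool call to move; the robot and the scene stay as the last step left them, time stands still between calls to the robot, and variables do not carry over. Pictures are saved under pics/ and viewed, about 8 in all and at most 12, crops included, and the job is handed in when it is done.

Besides the shell and the picture viewer there is one more tool, called after ">>>" by a JSON object that holds its "name" and its "arguments". step_arm: Moves the arm, as the interface text tells. Its arguments: {"type":"object","properties":{"deltas":{"type":"array"},"fingers":{"type":"number"}},"required":["deltas"]}

```bash
ls; mkdir -p pics; cat > h.py <<'E'
import numpy as np, cv2
from plant import bot
from scipy.spatial.transform import Rotation as Ro
def save(p,n): cv2.imwrite('pics/'+n,p['color'][:,:,::-1])
def proj(p,X):
    c=np.atleast_2d(X)@np.array(p['R']).T+np.array(p['t']); return np.c_[p['fx']*c[:,0]/c[:,2]+p['cx'],p['fy']*c[:,1]/c[:,2]+p['cy']]
def ray(p,u,v):
    R=np.array(p['R']); return -R.T@np.array(p['t']), R.T@np.array([(u-p['cx'])/p['fx'],(v-p['cy'])/p['fy'],1])
def onz(p,u,v,z):
    o,d=ray(p,u,v); return o+d*(z-o[2])/d[2]
def tri(rs):
    A=0;b=0
    for o,d in rs:
        d=d/np.linalg.norm(d);P=np.eye(3)-np.outer(d,d);A=A+P;b=b+P@o
    return np.linalg.solve(A,b)
E
python3 - <<'E'
from h import *
np.set_printoptions(precision=3,suppress=True)
for n in ('top','side'):
    p=bot.capture(n);save(p,n+'0.png')
    print(n,p['fx'],p['cx'],p['cy'],np.array(p['R']).round(3).tolist(),(-np.array(p['R']).T@np.array(p['t'])).round(0))
    for q in ('paddle','paddle_eye','basket','rest','hook_free','cup_a','shelf','dispenser','ramekin'):
        print(q,[(np.round(b['rect']).tolist(),round(b['p'],2)) for b in bot.boxes_of(q,p)])
o=bot.get_obs();print(o['time'],o['tool_pos'],o['tcp_rot'],bot.tip_reach)
E
```

```text
pics
top 594.3720581774803 315.4882508943882 243.49356521657887 [[-0.044, -0.999, 0.007], [-0.973, 0.041, -0.227], [0.227, -0.017, -0.974]] [ 232. -106. 1623.]
paddle [([288.0, 321.0, 55.0, 16.0], 0.97), ([364.0, 301.0, 28.0, 77.0], 0.75), ([172.0, 309.0, 34.0, 19.0], 0.67), ([468.0, 335.0, 105.0, 84.0], 0.59)]
paddle_eye [([287.0, 320.0, 57.0, 19.0], 0.88), ([468.0, 337.0, 103.0, 88.0], 0.75), ([360.0, 298.0, 30.0, 78.0], 0.55)]
basket [([362.0, 304.0, 72.0, 107.0], 0.77)]
rest [([172.0, 309.0, 35.0, 20.0], 0.65), ([261.0, 220.0, 41.0, 30.0], 0.62)]
hook_free []
cup_a [([260.0, 220.0, 37.0, 25.0], 0.83), ([251.0, 183.0, 270.0, 103.0], 0.64), ([189.0, 216.0, 37.0, 28.0], 0.61)]
shelf [([252.0, 182.0, 274.0, 105.0], 0.95)]
dispenser [([322.0, 159.0, 34.0, 53.0], 0.65)]
ramekin [([249.0, 161.0, 36.0, 39.0], 0.8)]
side 522.8152411526365 315.4429796160492 232.87926733750652 [[-0.954, -0.299, -0.013], [-0.163, 0.556, -0.815], [0.251, -0.775, -0.579]] [236. 771. 912.]
paddle [([360.0, 283.0, 78.0, 13.0], 0.78), ([360.0, 347.0, 25.0, 50.0], 0.75), ([415.0, 230.0, 90.0, 40.0], 0.65), ([208.0, 317.0, 40.0, 59.0], 0.56), ([297.0, 455.0, 38.0, 50.0], 0.5)]
paddle_eye [([361.0, 280.0, 80.0, 16.0], 0.82), ([418.0, 232.0, 91.0, 47.0], 0.69), ([361.0, 347.0, 25.0, 52.0], 0.59)]
basket [([363.0, 281.0, 108.0, 64.0], 0.83), ([242.0, 239.0, 33.0, 16.0], 0.61)]
rest [([298.0, 456.0, 36.0, 47.0], 0.95), ([364.0, 282.0, 109.0, 64.0], 0.43)]
hook_free [([278.0, 194.0, 32.0, 20.0], 0.55), ([251.0, 265.0, 40.0, 55.0], 0.37)]
cup_a [([250.0, 262.0, 36.0, 53.0], 0.97), ([208.0, 317.0, 46.0, 60.0], 0.87)]
shelf [([183.0, 302.0, 238.0, 312.0], 0.94)]
dispenser [([242.0, 136.0, 36.0, 82.0], 0.69)]
ramekin [([203.0, 198.0, 39.0, 36.0], 0.87), ([359.0, 281.0, 78.0, 19.0], 0.29)]
1.0 [190.712 489.163 251.745] [3.141 0.    2.77 ] 25.0
```

View pics/top0.png

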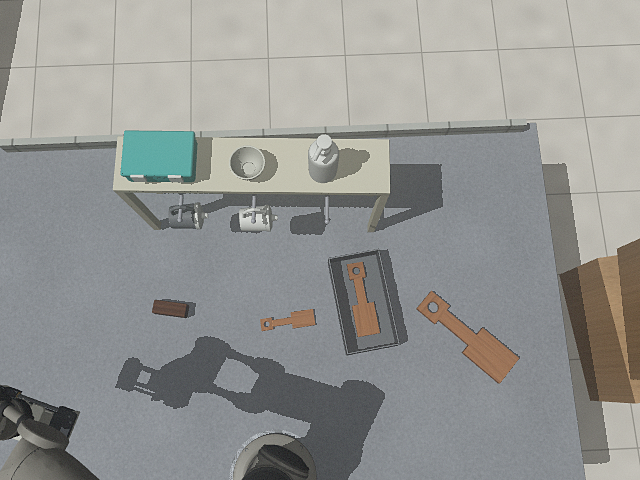

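View pics/side0.png

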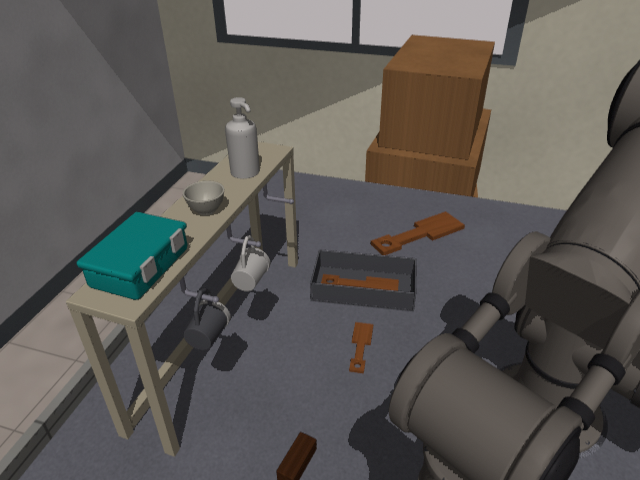

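The top view shows the basket with the full-size paddle at about (364,300), eye end at (357,270). The rest is at (173,308). The free hook is at (326,208), the right-hand one, and the cups are at (186,216) and (256,218). The look-alikes are at (288,321), small, and (468,336), large.

```bash
cat > fit.py <<'E'
from h import *
from scipy.optimize import minimize
def circ(r,cx,n=24): a=np.linspace(0,2*np.pi,n); return np.c_[cx+r*np.cos(a),r*np.sin(a)]
PAD=np.array([[-100,-30],[-15,-30],[-15,-12],[56,-12],[56,-22],[100,-22],[100,22],[56,22],[56,12],[-15,12],[-15,30],[-100,30]],float)
def pts(poly,q,z):
    c,s=np.cos(q[2]),np.sin(q[2]); return np.c_[poly@np.array([[c,s],[-s,c]])+q[:2],np.full(len(poly),z)]
def render(p,q,parts,win,S=8):
    m=np.zeros(((win[3]-win[1])*S,(win[2]-win[0])*S),np.uint8)
    for poly,zs,val in parts:
        P=[(proj(p,pts(poly,q,z))-[win[0]-.5,win[1]-.5])*S for z in zs]
        if val: 
            if len(P)==2 and len(poly)==4: P=[cv2.convexHull(np.vstack(P).astype(np.float32))[:,0]]
            for x in P: cv2.fillPoly(m,[np.round(x*16).astype(np.int32)],255,shift=4)
        else: cv2.fillPoly(m,[np.round(P[0]*16).astype(np.int32)],0,shift=4)
    return cv2.resize(m,None,fx=1/S,fy=1/S,interpolation=cv2.INTER_AREA)/255.
def fit(p,mask,parts,win,q0):
    M=mask[win[1]:win[3],win[0]:win[2]].astype(float)
    f=lambda v:np.abs(render(p,[v[0]*10+q0[0],v[1]*10+q0[1],v[2]*.1+q0[2]],parts,win)-M).sum()
    r=minimize(f,[0,0,0],method='Nelder-Mead',options=dict(initial_simplex=np.array([[-1,-1,-1],[2,0,0],[0,2,0],[0,0,2]]),xatol=.003,fatol=.02,maxiter=300))
    v=r.x;return np.array([v[0]*10+q0[0],v[1]*10+q0[1],v[2]*.1+q0[2]]),r.fun,M.sum()
E
python3 - <<'E'
from fit import *
np.set_printoptions(precision=3,suppress=True)
p=bot.capture('top');s=bot.capture('side')
img=p['color'].astype(int)
# paddle
br=((img[:,:,0]-img[:,:,2])>40)
e=onz(p,357,270,14);b=onz(p,369,334,14);d=e-b;c=(e+b)/2
yaw=np.arctan2(d[1],d[0]);print('eyehd',e,b,np.linalg.norm(d))
q0=[*c[:2],yaw]
parts=[(PAD,(4,14),1),(circ(10.5,78),(14,),0)]
print('paddle',*fit(p,br,parts,(335,250,400,350),q0))
# rest
R=np.array([[-45,-18],[45,-18],[45,18],[-45,18]],float)
rm=((img[:,:,0]-img[:,:,2])>18)
l=onz(p,153,305,35);r=onz(p,190,310,35);c=(l+r)/2
for yy in (0,):
    d=l-r;print('rest',np.linalg.norm(d),*fit(p,rm,[(R,(0,35),1)],(145,293,205,325),[*c[:2],np.arctan2(d[1],d[0])]))
for n,(u,v) in dict(fl=(114,191),fr=(389,192),br=(389,139)).items(): print(n,onz(p,u,v,358))
big=lambda im,u,v,w,h,k:cv2.resize(im['color'][v:v+h,u:u+w,::-1],None,fx=k,fy=k,interpolation=cv2.INTER_CUBIC)
a=big(p,290,180,60,56,6);b=big(s,240,170,73,56,6)
cv2.imwrite('pics/hk.png',np.hstack([a,b]))
for im,u,v in((p,172,308),(p,190,308)): print(img[v,u])
E
```

```text
eyehd [ 527.692 -245.678   14.   ] [ 351.817 -267.428   14.   ] 177.21448053279295
paddle [ 450.071 -252.601    0.134] 68.60784313725489 1122.0
rest 100.32832160537372 [444.292 267.931   1.355] 105.4470588235294 421.0
fl [666.178 314.281 358.   ]
fr [ 638.294 -297.975  358.   ]
br [ 764.811 -307.134  358.   ]
[99 76 66]
[86 88 92]
```

View pics/hk.png

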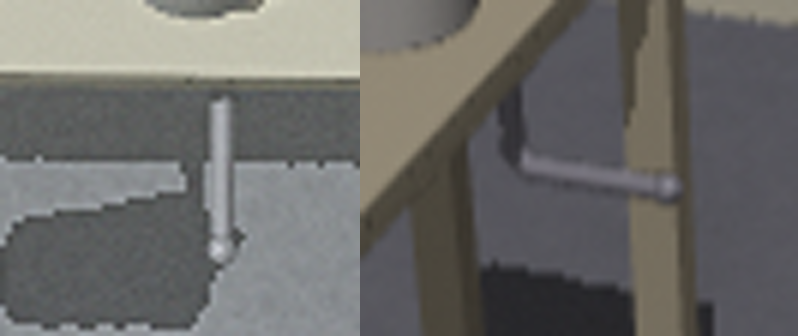

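```bash
python3 - <<'E'
from h import *
np.set_printoptions(precision=3,suppress=True)
p=bot.capture('top');s=bot.capture('side')
for a,b in (((326.2,220.8),(290.8,200.5)),):
    X=tri([ray(p,*a),ray(s,*b)]);print('ball',X,proj(p,X),proj(s,X))
print(onz(p,326.2,220.8,295),onz(p,326.2,196,295),onz(s,290.8,200.5,295),onz(s,266.5,196,295))
w=bot.capture('wrist');save(w,'w0.png')
o=bot.get_obs();T=Ro.from_euler('xyz',o['tcp_rot']).as_matrix()
print('cam in tool',T.T@(-np.array(w['R']).T@np.array(w['t'])-o['tool_pos']),'\n',np.array(w['R'])@T,w['fx'])
print(T)
E
```

```text
ball [ 593.907 -157.042  296.187] [[326.258 221.037]] [[290.555 200.436]]
[ 594.804 -156.981  295.   ] [ 654.849 -159.878  295.   ] [ 593.979 -158.729  295.   ] [ 653.492 -161.559  295.   ]
cam in tool [  67.861   -0.561 -133.084] 
 [[-0.     1.    -0.   ]
 [-0.969 -0.    -0.247]
 [-0.247  0.     0.969]] 369.8801975870127
[[-0.932  0.363  0.   ]
 [ 0.363  0.932  0.   ]
 [-0.     0.    -1.   ]]
```

```bash
cat > plan.py <<'E'
from h import *
np.set_printoptions(precision=4,suppress=True)
# commanded pose is tracked in cmd.npz by re-playing the rounded rows
def down(az): # tool down, tool x at azimuth az
    c,s=np.cos(az),np.sin(az); return np.array([[c,s,0],[s,-c,0],[0,0,-1.]])
def plan(p,R,way,md=195,ma=.6):
    """way: list of (pos,Rot); prints single target per call (repeat rows to reach it)"""
    for P,Q in way:
        P=np.array(P,float); rv=Ro.from_matrix(R.T@Q).as_rotvec()
        n=max(1,int(np.ceil(max(np.linalg.norm(P-p)/md,np.linalg.norm(rv)/ma))))
        for k in range(n):
            rv=Ro.from_matrix(R.T@Q).as_rotvec(); m=n-k
            d=np.r_[np.round(R.T@(P-p)/m,1),np.round(rv/m,4)]
            rows=max(np.linalg.norm(d[:3])/41.7,np.linalg.norm(d[3:])/.1249)
            print((d+0).tolist(),'rows>=%.1f'%rows)
            p=p+R@d[:3];R=R@Ro.from_rotvec(d[3:]).as_matrix()
        print('  -> at',p.round(1))
def now():
    o=bot.get_obs();T=Ro.from_euler('xyz',o['tcp_rot']).as_matrix()
    print('t',round(o['time'],2),'q',np.round(o['joint_positions'],3),'p',np.round(o['tool_pos'],1),'rpy',np.round(o['tcp_rot'],3),'F',np.round(o['contact_force'],1),'w',round(o['grip_width'],1))
    with open('log.txt','a') as f: f.write(repr((list(map(float,o['joint_positions'])),list(map(float,o['tool_pos'])),T.tolist()))+'\n')
    return np.array(o['tool_pos'],float),T
E
python3 - <<'E'
from plan import *
p,R=now()
plan(p,R,[((440,230,280),down(1.355)),((447,-253,220),down(.134))])
E
```

```text
t 1.25 q [ 1.053  0.342  1.524 -0.     1.275 -0.146] p [190.7 489.2 251.7] rpy [3.141 0.    2.77 ] F [0.9 0.7 0.2] w 92.0
[-108.8, -50.3, -9.4, 0.0, 0.0, 0.4716] rows>=3.8
[-119.8, 4.6, -9.4, 0.0, 0.0, 0.4716] rows>=3.8
[-104.6, 58.5, -9.5, 0.0001, -0.0001, 0.4716] rows>=3.8
  -> at [440. 230. 280.]
[-156.7, 36.8, 20.0, 0.0, 0.0, 0.407] rows>=3.9
[-129.4, 95.8, 20.0, 0.0, 0.0, 0.407] rows>=3.9
[-80.9, 139.2, 20.0, 0.0, 0.0, 0.407] rows>=3.9
  -> at [ 447. -253.  220.]
```

>>> {"name": "step_arm", "arguments": {"deltas": [[-108.8,-50.3,-9.4,0,0,0.4716],[-108.8,-50.3,-9.4,0,0,0.4716],[-108.8,-50.3,-9.4,0,0,0.4716],[-108.8,-50.3,-9.4,0,0,0.4716],[-108.8,-50.3,-9.4,0,0,0.4716]], "fingers": 50}}

```text
time: 1.67
tool_pos: [275.2, 401.7, 261.5]
tcp_rot: [3.141, -0.0, 2.291]
contact_force: [0.3, -0.3, 0.6]
grip_width: 62.8
```

>>> {"name": "step_arm", "arguments": {"deltas": [[-119.8,4.6,-9.4,0,0,0.4716],[-119.8,4.6,-9.4,0,0,0.4716],[-119.8,4.6,-9.4,0,0,0.4716],[-119.8,4.6,-9.4,0,0,0.4716],[-119.8,4.6,-9.4,0,0,0.4716]]}}

```text
time: 2.08
tool_pos: [357.7, 315.9, 270.6]
tcp_rot: [3.141, -0.0, 1.824]
contact_force: [0.4, 1.5, -0.3]
grip_width: 49.6
```

>>> {"name": "step_arm", "arguments": {"deltas": [[-104.6,58.5,-9.5,0,0,0.4716],[-104.6,58.5,-9.5,0,0,0.4716],[-104.6,58.5,-9.5,0,0,0.4716],[-104.6,58.5,-9.5,0,0,0.4716],[-104.6,58.5,-9.5,0,0,0.4716]]}}

```text
time: 2.5
tool_pos: [440.3, 230.1, 279.7]
tcp_rot: [-3.141, -0.0, 1.356]
contact_force: [-0.4, -0.2, -0.2]
grip_width: 49.8
```

```bash
python3 - <<'E'
from plan import *
import pickle
p,R=now()
w=bot.capture('wrist');save(w,'w1.png');pickle.dump(w,open('w1.pkl','wb'))
print(bot.boxes_of('rest',w)[:2],proj(w,[[444,268,35]]))
E
```

```text
t 2.5 q [0.327 0.269 1.55  0.001 1.324 0.542] p [440.3 230.1 279.7] rpy [-3.141 -0.     1.356] F [-0.4 -0.2 -0.2] w 49.8
[{'rect': [316.6, 167.4, 39.1, 92.7], 'p': 0.89}] [[320.6324 166.361 ]]
```

View pics/w1.png

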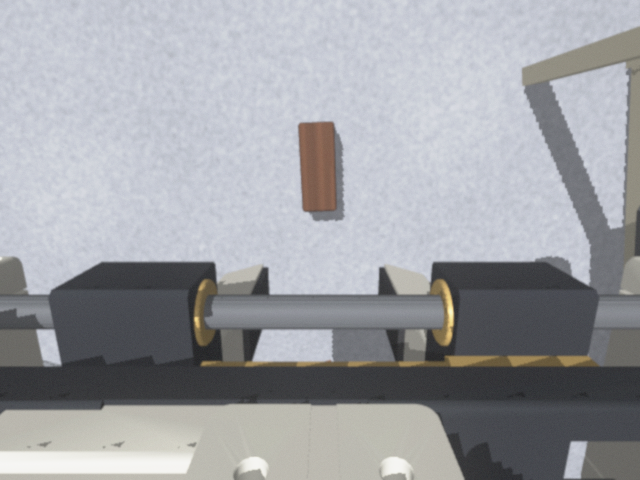

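>>> {"name": "step_arm", "arguments": {"deltas": [[-156.7,36.8,20,0,0,0.407],[-156.7,36.8,20,0,0,0.407],[-156.7,36.8,20,0,0,0.407],[-156.7,36.8,20,0,0,0.407],[-156.7,36.8,20,0,0,0.407]]}}

```text
time: 3.02
tool_pos: [441.4, 65.7, 259.2]
tcp_rot: [-3.141, 0.003, 0.95]
contact_force: [0.5, 0.3, -0.7]
grip_width: 49.9
```

>>> {"name": "step_arm", "arguments": {"deltas": [[-129.4,95.8,20,0,0,0.407],[-129.4,95.8,20,0,0,0.407],[-129.4,95.8,20,0,0,0.407],[-129.4,95.8,20,0,0,0.407],[-129.4,95.8,20,0,0,0.407]]}}

```text
time: 3.43
tool_pos: [444.7, -95.3, 239.3]
tcp_rot: [3.141, 0.001, 0.542]
contact_force: [0.4, -0.1, -0.2]
grip_width: 49.9
```

>>> {"name": "step_arm", "arguments": {"deltas": [[-80.9,139.2,20,0,0,0.407],[-80.9,139.2,20,0,0,0.407],[-80.9,139.2,20,0,0,0.407],[-80.9,139.2,20,0,0,0.407],[-80.9,139.2,20,0,0,0.407]]}}

```text
time: 3.85
tool_pos: [447.6, -256.5, 219.0]
tcp_rot: [3.14, 0.0, 0.136]
contact_force: [0.3, 0.4, -0.0]
grip_width: 49.7
```

The wrist view shows the rest at (317,167), 35 × 90 px. The gripper covers rows 260 and below.

```bash
python3 - <<'E'
from plan import *
from fit import *
import pickle
p,R=now()
w=pickle.load(open('w1.pkl','rb'));im=w['color'].astype(int);m=(im[:,:,0]-im[:,:,2])>35
RR=np.array([[-45,-18],[45,-18],[45,18],[-45,18]],float)
print('rest',fit(w,m,[(RR,(0,35),1)],(285,105,355,230),[444,268,1.355]))
w=bot.capture('wrist');save(w,'w2.png');pickle.dump(w,open('w2.pkl','wb'))
im=w['color'].astype(int);m=(im[:,:,0]-im[:,:,2])>35
hd=proj(w,pts(np.array([[78,0],[0,0],[100,22.]]),[450,-252.6,.134],14));print(hd)
h=hd[0].astype(int);win=(h[0]-70,max(0,h[1]-70),h[0]+70,255)
print(win,fit(w,m,[(PAD,(4,14),1),(circ(10.5,78),(14,),0)],win,[450,-252.6,.134]))
E
```

```text
t 3.85 q [-0.668  0.354  1.601 -0.001  1.185  0.767] p [ 447.6 -256.5  219. ] rpy [3.14  0.    0.136] F [ 0.3  0.4 -0. ] w 49.7
rest (array([440.6103, 266.2535,   1.3718]), np.float64(368.4156862745098), np.float64(2855.0))
[[319.5008 118.1103]
 [319.6149 206.0701]
 [293.8803  91.3424]]
(np.int64(249), np.int64(48), np.int64(389), 255) (array([ 446.8695, -250.3324,    0.1329]), np.float64(257.12549019607843), np.float64(6379.0))
```

View pics/w2.png

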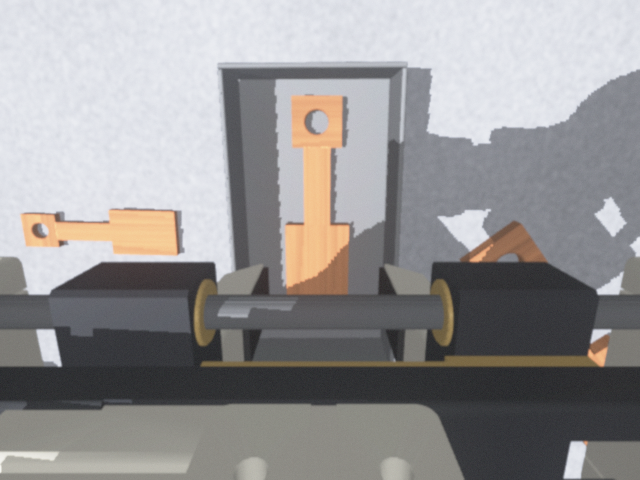

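>>> {"name": "step_arm", "arguments": {"deltas": [[-1.3,-1.4,40,0,0,0],[-1.3,-1.4,80,0,0,0],[-1.3,-1.4,120,0,0,0],[-1.3,-1.4,150,0,0,0],[-1.3,-1.4,160,0,0,0]]}}

```text
time: 4.32
tool_pos: [444.2, -247.4, 56.3]
tcp_rot: [-3.136, 0.005, 0.141]
contact_force: [0.1, 0.5, -0.3]
grip_width: 50.0
```

>>> {"name": "step_arm", "arguments": {"deltas": [[0,0,10,0,0,0],[0,0,20,0,0,0],[0,0,26,0,0,0],[0,0,28,0,0,0],[0,0,28,0,0,0]]}}

```text
time: 4.73
tool_pos: [446.0, -251.9, 32.5]
tcp_rot: [3.141, -0.001, 0.135]
contact_force: [-0.0, 0.8, -0.1]
grip_width: 50.0
```

Now close.

>>> {"name": "step_arm", "arguments": {"deltas": [[0,0,1,0,0,0],[0,0,1,0,0,0],[0,0,1,0,0,0],[0,0,1,0,0,0],[0,0,1,0,0,0]], "fingers": 0}}

```text
time: 5.15
tool_pos: [445.7, -251.9, 31.3]
tcp_rot: [3.141, -0.0, 0.134]
contact_force: [-0.6, 1.0, 2.1]
grip_width: 23.5
```

>>> {"name": "step_arm", "arguments": {"deltas": [[0,0,0,0,0,0],[0,0,0,0,0,0],[0,0,0,0,0,0],[0,0,0,0,0,0],[0,0,0,0,0,0]]}}

```text
time: 5.57
tool_pos: [445.6, -251.9, 31.3]
tcp_rot: [3.141, -0.0, 0.134]
contact_force: [-1.5, 0.1, 5.5]
grip_width: 23.6
```

>>> {"name": "step_arm", "arguments": {"deltas": [[0,0,-5,0,0,0],[0,0,-20,0,0,0],[0,0,-45,0,0,0],[0,0,-80,0,0,0],[0,0,-110,0,0,0]]}}

```text
time: 5.98
tool_pos: [445.2, -251.4, 142.2]
tcp_rot: [-3.141, 0.001, 0.134]
contact_force: [0.1, -1.1, -1.8]
grip_width: 23.6
```

>>> {"name": "step_arm", "arguments": {"deltas": [[0,0,-30,0,0,0],[0,0,-50,0,0,0],[0,0,-60,0,0,0],[0,0,-60,0,0,0],[0,0,-60,0,0,0]]}}

```text
time: 6.4
tool_pos: [445.2, -251.5, 200.2]
tcp_rot: [-3.141, 0.001, 0.134]
contact_force: [-0.4, -0.1, -1.5]
grip_width: 23.6
```

```bash
python3 - <<'E'
from plan import *
from fit import *
p,R=now()
w=bot.capture('wrist');save(w,'w3.png')
im=w['color'].astype(int);m=(im[:,:,0]-im[:,:,2])>35
zb=p[2]-27.3
q0=[448.5,-251.5,.134]
h=proj(w,pts(np.array([[78.,0]]),q0,zb+10))[0].astype(int);print(h)
q,f,n=fit(w,m,[(PAD,(zb,zb+10),1),(circ(10.5,78),(zb+10,),0)],(h[0]-75,max(0,h[1]-75),h[0]+75,min(h[1]+75,255)),q0);print('paddle',q,f,n,'in tool',R.T@(np.array([q[0],q[1],zb])-p))
rest=np.array([441.5,266.7]);yr=1.37
u=np.array([np.cos(yr),np.sin(yr)])
# origin at rest+17u ; grip at paddle x=g
d=R[:2,:2].T@(q[:2]-p[:2]);print('tool offset',d)
tgt=rest+17*u-np.array([[u[0],u[1]],[u[1],-u[0]]]).T@d
print(tgt)
C=np.array([445.2,-251.5,201.0]);D=down(.134)
plan(C,D,[((480,0,230),down(.75)),((tgt[0],tgt[1],150),down(yr))])
E
```

```text
t 6.4 q [-0.664  0.366  1.64   0.     1.136  0.773] p [ 445.2 -251.5  200.2] rpy [-3.141  0.001  0.134] F [-0.4 -0.1 -1.5] w 23.6
[325  91]
paddle [ 472.1982 -247.4272    0.1311] 7698.482352941176 12489.0 in tool [27.2795 -0.4    27.2847]
tool offset [27.2639 -0.4197]
[439.8641 256.5586]
[34.0, -122.3, -14.5, 0.0, 0.0, -0.308] rows>=3.1
[69.6, -106.2, -14.5, 0.0, 0.0, -0.308] rows>=3.1
  -> at [480.   0. 230.]
[72.7, -107.5, 40.0, 0.0, 0.0, -0.31] rows>=3.3
[102.1, -80.3, 40.0, 0.0, 0.0, -0.31] rows>=3.3
  -> at [439.8 256.5 150. ]
```

View pics/w3.png

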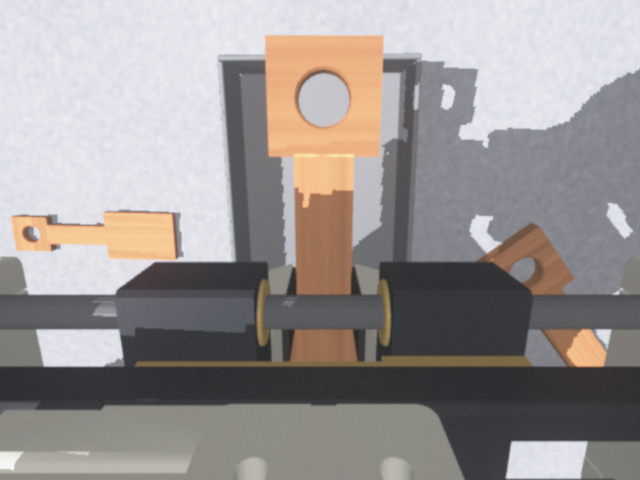

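The paddle is gripped by the handle: eye at (323,98), head corners at (266,37), (382,37), (266,156) and (382,156). The fit latched onto a false minimum, so I'll use these pixels instead.

```bash
python3 - <<'E'
from plan import *
p,R=now()
w=bot.capture('wrist')
zt=p[2]-17.3
for uv in ((266,37),(382,37),(382,156),(266,156),(323.5,98)):
    print(uv,(R.T@(onz(w,*uv,zt)-p)))
d=np.mean([(R.T@(onz(w,*uv,zt)-p)) for uv in ((266,37),(382,37),(382,156),(266,156))],0)-[78,0,0];print(d)
yr=1.37;u=np.array([np.cos(yr),np.sin(yr)]);rest=np.array([441.5,266.7])
tgt=rest+17*u-down(yr)[:2,:2]@d[:2];print(tgt)
plan(np.array([445.2,-251.5,201.0]),down(.134),[((480,0,230),down(.75)),((tgt[0],tgt[1],150),down(yr))])
E
```

```text
t 6.45 q [-0.664  0.367  1.641  0.     1.136  0.773] p [ 444.9 -251.2  199.5] rpy [-3.14   0.002  0.134] F [ 0.1 -1.4 -1.2] w 23.6
(266, 37) [100.3021 -21.5275  17.1612]
(382, 37) [100.2637  21.3389  17.0742]
(382, 156) [57.1452 23.0168 17.1493]
(266, 156) [ 57.162  -23.2033  17.2431]
(323.5, 98) [78.9868 -0.2796 17.1568]
[ 0.7183 -0.0938 17.1569]
[444.8393 282.6359]
[34.0, -122.3, -14.5, 0.0, 0.0, -0.308] rows>=3.1
[69.6, -106.2, -14.5, 0.0, 0.0, -0.308] rows>=3.1
  -> at [480.   0. 230.]
[83.4, -115.4, 40.0, 0.0, 0.0, -0.31] rows>=3.5
[114.7, -84.4, 40.0, 0.0, 0.0, -0.31] rows>=3.5
  -> at [444.8 282.6 150. ]
```

```bash
cat > pnp.py <<'E'
from h import *
# paddle pose in tool frame from the four head corners on the upper face (order: (100,22),(100,-22),(56,-22),(56,22) in paddle x,y) + hole fit
def headquad(w,roi):
    im=w['color'].astype(int);m=(((im[:,:,0]-im[:,:,2])>35)*255).astype(np.uint8)
    u0,v0,u1,v1=roi;k=np.zeros_like(m);k[v0:v1,u0:u1]=m[v0:v1,u0:u1];return k
def edge(w,a,b,n=25,half=8):
    """refine straight edge from a to b: gradient peak along normals of brown-ness, fit line"""
    im=w['color'].astype(np.float32);g=cv2.GaussianBlur(im[:,:,0]-im[:,:,2],(0,0),.8)
    a,b=np.array(a,float),np.array(b,float);t=(b-a)/np.linalg.norm(b-a);nn=np.array([-t[1],t[0]])
    s=np.arange(-half,half+.01,.25);out=[]
    for f in np.linspace(.12,.88,n):
        P=a+f*(b-a)+s[:,None]*nn
        v=cv2.remap(g,P[:,0].astype(np.float32)[None],P[:,1].astype(np.float32)[None],cv2.INTER_LINEAR)[0]
        d=np.abs(np.gradient(v));out.append(P[d.argmax()])
    l=cv2.fitLine(np.array(out,np.float32),cv2.DIST_HUBER,0,.01,.01).ravel();return l
def inter(l,m):
    A=np.array([[l[0],-m[0]],[l[1],-m[1]]]);s=np.linalg.solve(A,[m[2]-l[2],m[3]-l[3]]);return np.array([l[2]+s[0]*l[0],l[3]+s[0]*l[1]])
def pose(w,c,obj):
    E=[edge(w,c[i],c[(i+1)%4]) for i in range(4)]
    cc=np.array([inter(E[i-1],E[i]) for i in range(4)])
    K=np.array([[w['fx'],0,w['cx']],[0,w['fy'],w['cy']],[0,0,1.]])
    ok,r,t,e=cv2.solvePnPGeneric(np.array(obj,float),cc,K,None,flags=cv2.SOLVEPNP_IPPE)
    Rw,tw=np.array(w['R']),np.array(w['t']);res=[]
    for rr,tt,ee in zip(r,t,e.ravel()):
        Q=cv2.Rodrigues(rr)[0];res.append((Rw.T@Q,Rw.T@(tt.ravel()-tw),ee))
    return cc,res
HEAD=[[100,22,10],[100,-22,10],[56,-22,10],[56,22,10]]
E
python3 - <<'E'
from plan import *
from pnp import *
p,R=now();w=bot.capture('wrist')
cc,res=pose(w,[(266,37),(382,37),(382,156),(268,156)],HEAD)
print(cc)
for Q,t,e in res: print('rot in tool\n',R.T@Q,'orig',R.T@(t-p),e)
E
```

```text
t 6.5 q [-0.664  0.368  1.641  0.     1.137  0.773] p [ 444.8 -251.2  199.2] rpy [-3.139  0.002  0.134] F [ 0.2  0.6 -1.2] w 23.5
[[263.541   33.8988]
 [383.392   35.8633]
 [379.1606 154.0696]
 [267.8533 155.0373]]
rot in tool
 [[-0.1281 -0.9717  0.1984]
 [ 0.8829 -0.0206  0.4692]
 [-0.4518  0.2352  0.8605]] orig [ 1.295  -0.494  32.5778] 217.26166099728138
rot in tool
 [[ 0.0111 -0.9859 -0.1669]
 [ 0.9967 -0.0024  0.0806]
 [-0.0799 -0.1672  0.9827]] orig [ 3.7097 -0.1925 -4.1242] 220.14961442567665
```

```bash
sed -i "s/Q=cv2.Rodrigues(rr)\[0\];res.append((Rw.T@Q,Rw.T@(tt.ravel()-tw),ee))/Q=cv2.Rodrigues(rr)[0];res.append((Rw.T@Q,Rw.T@(tt.ravel()-Q@[0,0,10.]-tw),ee))/; s/np.array(obj,float),cc/np.array(obj,float)*[1,1,0],cc/" pnp.py
python3 - <<'E'
from plan import *
from pnp import *
p,R=now();w=bot.capture('wrist')
cc,res=pose(w,[(264,34),(383,36),(379,154),(268,155)],HEAD)
print(cc)
for Q,t,e in res: print('rot in tool\n',R.T@Q,'orig',R.T@(t-p),e)
E
```

```text
t 6.55 q [-0.664  0.368  1.641  0.     1.137  0.773] p [ 444.8 -251.2  199.1] rpy [-3.139  0.002  0.134] F [-0.8  0.5 -1.2] w 23.2
[[263.6287  33.9937]
 [383.0536  36.0009]
 [378.9127 156.6079]
 [267.9131 156.4626]]
rot in tool
 [[ 0.9991  0.0027  0.0429]
 [ 0.0001 -0.9981  0.0609]
 [ 0.0429 -0.0609 -0.9972]] orig [ 0.6499 -0.7461 22.9266] 0.20950748850675113
rot in tool
 [[ 0.9713  0.0149 -0.2372]
 [-0.0004 -0.9979 -0.0641]
 [-0.2377  0.0624 -0.9693]] orig [ 4.7198  0.1411 44.6018] 1.6449754576583326
```

>>> {"name": "step_arm", "arguments": {"deltas": [[34,-122.3,-14.5,0,0,-0.308],[34,-122.3,-14.5,0,0,-0.308],[34,-122.3,-14.5,0,0,-0.308],[34,-122.3,-14.5,0,0,-0.308]]}}

```text
time: 6.93
tool_pos: [462.8, -120.4, 215.2]
tcp_rot: [-3.138, -0.0, 0.449]
contact_force: [-0.7, 0.3, -1.4]
grip_width: 23.6
```

>>> {"name": "step_arm", "arguments": {"deltas": [[69.6,-106.2,-14.5,0,0,-0.308],[69.6,-106.2,-14.5,0,0,-0.308],[69.6,-106.2,-14.5,0,0,-0.308],[69.6,-106.2,-14.5,0,0,-0.308]]}}

```text
time: 7.27
tool_pos: [480.6, 5.2, 230.0]
tcp_rot: [-3.14, -0.002, 0.757]
contact_force: [-0.4, -0.6, -1.6]
grip_width: 23.5
```

>>> {"name": "step_arm", "arguments": {"deltas": [[83.4,-115.4,40,0,0,-0.31],[83.4,-115.4,40,0,0,-0.31],[83.4,-115.4,40,0,0,-0.31],[83.4,-115.4,40,0,0,-0.31]]}}

```text
time: 7.6
tool_pos: [461.2, 143.5, 188.0]
tcp_rot: [-3.138, 0.001, 1.064]
contact_force: [0.4, 0.0, -1.4]
grip_width: 23.6
```

>>> {"name": "step_arm", "arguments": {"deltas": [[114.7,-84.4,40,0,0,-0.31],[114.7,-84.4,40,0,0,-0.31],[114.7,-84.4,40,0,0,-0.31],[114.7,-84.4,40,0,0,-0.31],[114.7,-84.4,40,0,0,-0.31]]}}

```text
time: 8.02
tool_pos: [443.6, 285.3, 147.5]
tcp_rot: [-3.138, 0.001, 1.373]
contact_force: [-0.5, -0.8, -1.1]
grip_width: 23.6
```

>>> {"name": "step_arm", "arguments": {"deltas": [[0,0,30,0,0,0],[0,0,55,0,0,0],[0,0,70,0,0,0],[0,0,78,0,0,0],[0,0,80,0,0,0]]}}

```text
time: 8.43
tool_pos: [444.8, 281.1, 68.3]
tcp_rot: [-3.139, 0.002, 1.369]
contact_force: [0.4, 0.0, -2.3]
grip_width: 24.0
```

>>> {"name": "step_arm", "arguments": {"deltas": [[0,0,2,0,0,0],[0,0,4,0,0,0],[0,0,5.5,0,0,0],[0,0,5.5,0,0,0],[0,0,5.5,0,0,0]]}}

```text
time: 8.85
tool_pos: [445.5, 282.5, 65.1]
tcp_rot: [3.141, -0.001, 1.37]
contact_force: [-0.5, -0.2, -0.5]
grip_width: 23.5
```

>>> {"name": "step_arm", "arguments": {"deltas": [[0,0,1,0,0,0],[0,0,2,0,0,0],[0,0,2,0,0,0],[0,0,2,0,0,0]]}}

```text
time: 9.18
tool_pos: [445.2, 282.4, 62.5]
tcp_rot: [-3.142, -0.0, 1.37]
contact_force: [0.3, 0.6, -0.9]
grip_width: 23.6
```

>>> {"name": "step_arm", "arguments": {"deltas": [[0,0,1,0,0,0],[0,0,1,0,0,0],[0,0,1,0,0,0]]}}

```text
time: 9.43
tool_pos: [445.3, 282.5, 62.3]
tcp_rot: [3.141, -0.0, 1.37]
contact_force: [-2.5, -0.8, 7.0]
grip_width: 23.2
```

>>> {"name": "step_arm", "arguments": {"deltas": [[0,0,0,0,0,0],[0,0,0,0,0,0],[0,0,0,0,0,0],[0,0,0,0,0,0],[0,0,0,0,0,0]], "fingers": 46}}

```text
time: 9.85
tool_pos: [445.2, 282.4, 61.4]
tcp_rot: [-3.142, -0.0, 1.37]
contact_force: [-0.5, 0.4, -0.3]
grip_width: 45.6
```

>>> {"name": "step_arm", "arguments": {"deltas": [[0,0,-10,0,0,0],[0,0,-35,0,0,0],[0,0,-65,0,0,0],[-25,0,-95,0,0,0],[-50,0,-120,0,0,0]]}}

```text
time: 10.27
tool_pos: [435.4, 233.6, 184.0]
tcp_rot: [3.14, -0.001, 1.372]
contact_force: [-0.3, -0.9, -0.0]
grip_width: 46.1
```

>>> {"name": "step_arm", "arguments": {"deltas": [[-40,0,-10,0,0,0],[-70,0,-15,0,0,0],[-90,0,-20,0,0,0],[-90,0,-20,0,0,0],[-90,0,-20,0,0,0]], "fingers": 86}}

```text
time: 10.68
tool_pos: [417.5, 144.6, 202.5]
tcp_rot: [3.14, -0.001, 1.368]
contact_force: [0.6, 0.1, 0.3]
grip_width: 74.5
```

```bash
python3 - <<'E'
from plan import *
import pickle
p,R=now();w=bot.capture('wrist');save(w,'w4.png');pickle.dump(w,open('w4.pkl','wb'))
print(proj(w,[[445.2,282.4,45]]))
E
```

```text
t 10.68 q [0.159 0.241 1.817 0.    1.082 0.362] p [417.5 144.6 202.5] rpy [ 3.14  -0.001  1.368] F [0.6 0.1 0.3] w 74.5
[[324.2222  29.5884]]
```

View pics/w4.png

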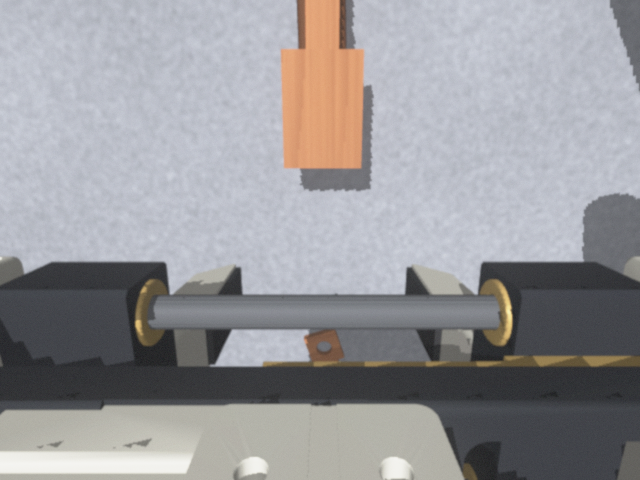

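The paddle lies on the rest, released. Its blade spans (282,50) to (363,168).

```bash
cat > kin.py <<'E'
from h import *
from scipy.optimize import least_squares
L=[eval(l) for l in open('log.txt')]
rz=lambda a:Ro.from_euler('z',a).as_matrix(); ry=lambda a:Ro.from_euler('y',a).as_matrix()
def fk(q,k,s4=1,s6=1):
    a1,d1,L2,a3,d4,d6=k
    R1=rz(q[0]);R2=R1@ry(q[1]);R3=R2@ry(q[2]);R5=R3@rz(s4*q[3])@ry(q[4]);
    p=R1@[a1,0,d1]+R2@[0,0,L2]+R3@[a3,0,d4]+R5@[0,0,d6]
    return p,R5@rz(s6*q[5])@C
C=np.eye(3)
E
python3 - <<'E'
from plan import *
from pnp import *
import pickle
w=pickle.load(open('w4.pkl','rb'))
p,R=now()
E=[edge(w,a,b) for a,b in (((282,50),(284,168)),((284,168),(361,168)),((361,168),(363,50)))]
b1,b2=[onz(w,*inter(E[i],E[i+1]),45) for i in (0,1)]
f1,f2=[onz(w,*inter(E[i],[1,0,300,60]),45) for i in (0,2)]
mid=(b1+b2)/2;d=(f1+f2)/2-mid;yaw=np.arctan2(d[1],d[0]);u=np.array([np.cos(yaw),np.sin(yaw)])
print('width',np.linalg.norm(b1-b2),np.linalg.norm(f1-f2),'end',mid,'yaw',yaw)
g=mid[:2]+70*u; print('grasp pt x=-30 at',g,' expected',np.array([445.25,282.4])-29.3*np.array([np.cos(1.37),np.sin(1.37)]))
from kin import *
LL=[l for l in L]
def res(k):
    a1,dz,L2,a3,d4=k;o=[]
    for q,pp,_ in LL:
        s=q[1]+q[2]
        o+=[a1+L2*np.sin(q[1])+a3*np.cos(s)+d4*np.sin(s)-np.hypot(*pp[:2]), dz+L2*np.cos(q[1])-a3*np.sin(s)+d4*np.cos(s)-pp[2]]
    return o
r=least_squares(res,[50,300,400,0,400]);print(r.x,np.abs(r.fun).max(),[ (np.arctan2(l[1][1],l[1][0])-l[0][0]).round(4) for l in LL])
E
```

```text
t 10.73 q [0.161 0.243 1.816 0.001 1.081 0.363] p [417.6 145.3 202.1] rpy [ 3.141 -0.001  1.369] F [ 0.7 -0.1  0. ] w 78.5
width 60.1924072889219 60.00390838693828 end [424.1534 187.05    45.    ] yaw 1.3705581117134562
grasp pt x=-30 at [438.0766 255.6513]  expected [439.4061 253.6887]
[ 10.0806 -58.908  492.3891  44.8303 378.9112] 0.581823135009472 [np.float64(0.146), np.float64(0.1548), np.float64(0.1479), np.float64(0.15), np.float64(0.1502), np.float64(0.1502), np.float64(0.1502), np.float64(0.174), np.float64(0.174)]
```

>>> {"name": "step_arm", "arguments": {"deltas": [[111.5,-0.3,80,0,0,0],[111.5,-0.3,80,0,0,0],[111.5,-0.3,80,0,0,0],[111.5,-0.3,80,0,0,0],[111.5,-0.3,80,0,0,0]]}}

```text
time: 11.15
tool_pos: [438.0, 257.2, 118.9]
tcp_rot: [-3.138, 0.002, 1.374]
contact_force: [-0.3, -0.5, -1.0]
grip_width: 86.1
```

>>> {"name": "step_arm", "arguments": {"deltas": [[0,0,25,0,0,0],[0,0,45,0,0,0],[0,0,60,0,0,0],[0,0,70,0,0,0],[0,0,73.5,0,0,0]]}}

```text
time: 11.57
tool_pos: [438.7, 254.1, 47.2]
tcp_rot: [-3.14, 0.001, 1.37]
contact_force: [-0.4, 0.4, 0.5]
grip_width: 86.1
```

>>> {"name": "step_arm", "arguments": {"deltas": [[0,0,0,0,0,0],[0,0,0,0,0,0]]}}

```text
time: 11.73
tool_pos: [439.8, 254.6, 48.9]
tcp_rot: [3.14, -0.001, 1.37]
contact_force: [0.7, 0.3, 0.4]
grip_width: 86.1
```

>>> {"name": "step_arm", "arguments": {"deltas": [[0,0,0,0,0,0],[0,0,0,0,0,0],[0,0,0,0,0,0],[0,0,0,0,0,0],[0,0,0,0,0,0]], "fingers": 0}}

```text
time: 12.15
tool_pos: [439.4, 254.6, 48.4]
tcp_rot: [3.141, -0.0, 1.37]
contact_force: [-0.2, -0.8, 2.6]
grip_width: 59.6
```

>>> {"name": "step_arm", "arguments": {"deltas": [[0,0,0,0,0,0],[0,0,0,0,0,0],[0,0,0,0,0,0]]}}

```text
time: 12.4
tool_pos: [439.4, 254.6, 48.4]
tcp_rot: [3.141, -0.0, 1.37]
contact_force: [-0.0, -0.5, 5.4]
grip_width: 59.8
```

>>> {"name": "step_arm", "arguments": {"deltas": [[0,0,-10,0,0,0],[0,0,-40,0,0,0],[0,0,-80,0,0,0],[0,0,-120,0,0,0],[0,0,-160,0,0,0]]}}

```text
time: 12.82
tool_pos: [438.5, 254.2, 209.9]
tcp_rot: [-3.141, 0.001, 1.37]
contact_force: [0.8, 0.2, -2.2]
grip_width: 59.2
```

>>> {"name": "step_arm", "arguments": {"deltas": [[0,0,-40,0,0,0],[0,0,-80,0,0,0],[0,0,-100,0,-0.1,0],[0,0,-100,0,-0.2,0],[0,0,-100,0,-0.3,0]]}}

```text
time: 13.23
tool_pos: [439.6, 254.3, 311.2]
tcp_rot: [3.136, 0.301, 1.367]
contact_force: [0.3, 0.4, -1.7]
grip_width: 59.7
```

```bash
python3 - <<'E'
from plan import *
p,R=now();print(R)
E
```

```text
t 13.23 q [ 0.506  0.393  1.318 -0.231  1.624  0.719] p [439.6 254.3 311.2] rpy [3.136 0.301 1.367] F [ 0.3  0.4 -1.7] w 59.7
[[ 0.1934  0.9796 -0.0549]
 [ 0.9352 -0.201  -0.2914]
 [-0.2965  0.005  -0.955 ]]
```

```bash
cat > kin.py <<'E'
from h import *
from scipy.optimize import least_squares
rz=lambda a:Ro.from_euler('z',a).as_matrix(); ry=lambda a:Ro.from_euler('y',a).as_matrix()
C=np.array([[0,1,0],[1,0,0],[0,0,-1.]])
def fk(q,k):
    a1,d1,L2,a3,d4,d6,e,e2=k
    R1=rz(q[0]);R2=R1@ry(q[1]);R3=R2@ry(q[2]);R5=R3@rz(S4*q[3])@ry(q[4])
    p=R1@[a1,e,d1]+R2@[0,0,L2]+R3@[a3,0,d4]+R5@[0,e2,d6]
    return p,R5@rz(S6*q[5])@rz(A6)
S4,S6,A6=-1,1,np.pi/2
try: K=np.load('k.npy')
except Exception: K=None
LO=np.array([-2.53,-.77,.04,-1,.28,-3.11]);HI=np.array([2.53,2.02,2.7,4.14,2.66,3.11])
def ik(p,R,seeds):
    best=None
    for s in seeds:
        f=lambda q:np.r_[(fk(q,K)[0]-p)/100,Ro.from_matrix(R.T@fk(q,K)[1]).as_rotvec()]
        r=least_squares(f,np.clip(s,LO+.01,HI-.01),bounds=(LO,HI))
        yield r.x,np.abs(r.fun).max()
E
python3 - <<'E'
import kin; from kin import *
np.set_printoptions(precision=3,suppress=True)
L=[eval(l) for l in open('log.txt')]
import itertools
for s4,s6,a in itertools.product((1,-1),(1,-1),(0,np.pi/2,-np.pi/2,np.pi)):
    kin.S4,kin.S6,kin.A6=s4,s6,a
    e=max(Ro.from_matrix(fk(q,[0]*8)[1].T@np.array(T)).magnitude() for q,_,T in L)
    if e<.3: print(s4,s6,a,e); best=(s4,s6,a)
kin.S4,kin.S6,kin.A6=best
for fixe in (0,1):
    def f(k):
        k=np.r_[k,0]; 
        if fixe: k[6],k[7]=0,k[6]
        return np.concatenate([fk(q,k)[0]-p for q,p,_ in L])
    r=least_squares(f,[10,200,490,0,380,250,76]);print(r.x,np.abs(r.fun).max())
E
```

```text
1 1 1.5707963267948966 7.33812808068875e-16
[  0.    222.9   506.2    46.5   379.6   293.081  76.4  ] 7.216840458568186e-10
[-32.219 232.256 499.596  40.248 414.462 287.391  76.303] 7.289239235340062
```

```bash
sed -i 's/^S4,S6,A6=.*/S4,S6,A6=1,1,np.pi\/2/' kin.py; python3 - <<'E'
import numpy as np; np.save('k.npy',[0,222.9,506.2,46.5,379.6,293.081,76.4,0])
from kin import *
np.set_printoptions(precision=3,suppress=True)
def up(az,tilt=0): # tool z horizontal at az (tilt>0: nose up), tool x up
    c,s=np.cos(az),np.sin(az); R=np.array([[0,s,c],[0,-c,s],[1,0,0.]]); return R@ry(-tilt) 
q0=np.array([.506,.393,1.318,-.231,1.624,.719])
ball=np.array([594.3,-157.8,295.5]);
rng=np.random.default_rng(0)
for az in (-.046,-.2,.1):
  h=np.array([np.cos(-.046),np.sin(-.046),0]);hd=np.array([np.cos(az),np.sin(az),0])
  for s in (-25,25):
    eye=ball+(30+s)*h+[0,0,-3];P=eye-[0,0,108]-8.4*hd
    sol={}
    for q,e in ik(P,up(az),rng.uniform(LO,HI,(25,6))):
        if e<1e-4: sol[tuple(q.round(2))]=1
    print(az,s,P,list(sol))
E
```

```text
-0.046 -25 [ 590.904 -157.644  184.5  ] [(np.float64(-0.68), np.float64(0.83), np.float64(2.32), np.float64(2.5), np.float64(1.58), np.float64(-1.58))]
-0.046 25 [ 640.851 -159.943  184.5  ] [(np.float64(-0.6), np.float64(0.82), np.float64(2.2), np.float64(2.58), np.float64(1.47), np.float64(-1.51))]
-0.2 -25 [ 591.062 -156.361  184.5  ] [(np.float64(-0.55), np.float64(0.84), np.float64(2.36), np.float64(2.79), np.float64(1.62), np.float64(-1.59))]
-0.2 25 [ 641.009 -158.66   184.5  ] [(np.float64(-0.49), np.float64(0.82), np.float64(2.23), np.float64(2.85), np.float64(1.48), np.float64(-1.55))]
0.1 -25 [ 590.937 -158.869  184.5  ] [(np.float64(-0.78), np.float64(0.83), np.float64(2.26), np.float64(2.26), np.float64(1.54), np.float64(-1.53))]
0.1 25 [ 640.884 -161.168  184.5  ] [(np.float64(-0.69), np.float64(0.82), np.float64(2.15), np.float64(2.34), np.float64(1.45), np.float64(-1.45))]
```

```bash
cat >> kin.py <<'E'
def up(az,tilt=0):
    c,s=np.cos(az),np.sin(az); R=np.array([[0,s,c],[0,-c,s],[1,0,0.]]); return R@ry(-tilt)
def wc(q): 
    p,R=fk(q,K); return p-293.1*R[:,2]
E
python3 - <<'E'
from plan import *
from kin import *
np.set_printoptions(precision=2,suppress=True)
p,R=now();q0=np.array(bot.get_obs()['joint_positions'])
h=np.array([np.cos(-.046),np.sin(-.046),0])
ball=np.array([594.3,-157.8,295.5])
pre=ball-70*h-[0,0,108+3]-8.4*h
(qf,e),=ik(pre,up(-.046),[np.array([-.75,.83,2.4,2.4,1.6,-1.58])]);print('pre',pre,qf,e)
for f in np.linspace(0,1,13):
    q=q0+f*(qf-q0);P,T=fk(q,K);print('%.2f'%f,P,'z',T[:,2],'eye',P+T@[130,0,8],'bl',P+T@[-70,0,8],'wc',wc(q),'el',(rz(q[0])@([0,76,223]+ry(q[1])@[0,0,506])))
E
```

```text
t 13.23 q [ 0.51  0.39  1.32 -0.23  1.62  0.72] p [439.6 254.3 311.2] rpy [3.14 0.3  1.37] F [ 0.3  0.4 -1.7] w 59.7
pre [ 515.98 -154.19  184.5 ] [-0.86  0.9   2.51  2.31  1.75 -1.76] 3.677304620278765e-11
0.00 [439.63 254.33 311.21] z [-0.05 -0.29 -0.96] eye [464.34 373.58 265.02] bl [425.66 186.53 324.32] wc [455.73 339.74 591.12] el [132.79 160.42 690.38]
0.08 [403.33 243.66 256.01] z [-0.31 -0.15 -0.94] eye [412.49 369.8  224.88] bl [394.64 173.94 261.19] wc [492.93 286.62 531.75] el [168.01 151.76 681.86]
0.17 [369.33 243.64 221.83] z [-0.5   0.06 -0.86] eye [374.16 373.74 218.08] bl [360.52 174.26 213.24] wc [516.89 227.42 474.55] el [202.39 136.98 672.54]
0.25 [346.13 252.   206.79] z [-0.62  0.3  -0.73] eye [358.61 378.22 236.43] bl [331.81 187.68 181.86] wc [527.06 165.36 420.48] el [234.95 116.24 662.43]
0.33 [340.03 263.32 207.11] z [-0.63  0.54 -0.56] eye [368.11 374.13 269.52] bl [317.2  210.35 166.65] wc [523.7  103.63 370.43] el [264.74  89.82 651.55]
0.42 [353.75 270.12 217.63] z [-0.53  0.77 -0.37] eye [398.24 353.75 307.02] bl [323.32 234.53 164.98] wc [507.78  45.
[... 442 characters left out ...]
.58] wc [403.34 -88.58 224.63] el [339.55 -61.86 600.74]
0.75 [520.46 124.13 251.6 ] z [0.56 0.82 0.16] eye [541.75  94.67 376.67] bl [515.84 150.03 186.24] wc [ 357.68 -114.97  204.25] el [ 343.85 -107.57  586.33]
0.83 [545.32  37.47 238.66] z [0.8  0.58 0.16] eye [550.14   8.75 365.61] bl [552.57  60.04 172.32] wc [ 310.92 -131.85  190.79] el [ 341.49 -154.58  571.28]
0.92 [545.3  -58.75 215.43] z [0.95 0.28 0.11] eye [544.08 -75.25 344.62] bl [557.71 -46.45 147.18] wc [ 265.42 -139.99  184.26] el [ 332.28 -201.9   555.62]
1.00 [ 515.98 -154.19  184.5 ] z [ 1.   -0.05 -0.  ] eye [ 523.97 -154.56  314.5 ] bl [ 523.97 -154.56  114.5 ] wc [ 223.19 -140.72  184.5 ] el [ 316.18 -248.49  539.38]
```

```bash
python3 - <<'E'
from plan import *
from kin import *
np.set_printoptions(precision=2,suppress=True)
q0=np.array(bot.get_obs()['joint_positions'])
qf=np.array([-.86,.9,2.51,2.31,1.75,-1.76])
h=np.array([np.cos(-.046),np.sin(-.046),0]);ball=np.array([594.3,-157.8,295.5]);pre=ball-78.4*h-[0,0,111]
way=[fk(q0+f*(qf-q0),K) for f in (.15,.28,.4,.5)]
way+=[((425,215,230),up(1.6)),((450,80,215),up(1.45)),((475,-60,200),up(1.0)),((505,-130,187),up(.45)),(pre,up(-.046))]
# feasibility along straight/slerp between ways
from scipy.spatial.transform import Slerp
P,R=np.array([438.8,254.7,308.]),down(1.37)@ry(-.3)
q=q0;a,A=P,R;prev=q0
for b,B in way:
    b=np.array(b,float);S=Slerp([0,1],Ro.from_matrix([A,B]))
    for f in (.33,.67,1):
        (q,e),=ik(a+f*(b-a),S(f).as_matrix(),[q]); 
        if e>1e-3: print('BAD',b,f,e)
    print(b,'q',q,'maxdq',np.abs(q-prev).max(),'z',B[:,2]);prev=q;a,A=b,B
plan(P,R,way,md=170,ma=.55)
E
```

```text
[375.41 242.36 226.62] q [0.3  0.47 1.5  0.15 1.64 0.35] maxdq 0.38110201741863503 z [-0.47  0.01 -0.88]
[341.37 255.34 204.71] q [0.12 0.54 1.65 0.48 1.66 0.02] maxdq 0.33028841509665297 z [-0.63  0.39 -0.67]
[348.8  268.66 214.13] q [-0.04  0.6   1.8   0.79  1.67 -0.27] maxdq 0.3048816139362473 z [-0.56  0.73 -0.4 ]
[384.93 263.71 231.55] q [-0.18  0.65  1.91  1.04  1.69 -0.52] maxdq 0.25406801161214576 z [-0.33  0.93 -0.18]
[425. 215. 230.] q [-0.35  0.73  2.04  1.21  1.71 -1.22] maxdq 0.6987769130863933 z [-0.03  1.    0.  ]
[450.  80. 215.] q [-0.64  0.78  1.97  1.09  1.76 -1.22] maxdq 0.2833139269704357 z [0.12 0.99 0.  ]
[475. -60. 200.] q [-0.94  0.8   2.03  1.21  1.68 -1.28] maxdq 0.3079860195946349 z [0.54 0.84 0.  ]
[ 505. -130.  187.] q [-1.04  0.82  2.27  1.65  1.57 -1.52] maxdq 0.44065471435805414 z [0.9  0.43 0.  ]
[ 515.98 -154.19  184.5 ] q [-0.86  0.9   2.51  2.31  1.75 -1.76] maxdq 0.6594212269638031 z [ 1.   -0.05  0.  ]
[0.2, -29.8, 42.5, 0.2321, 0.1189, -0.0994] rows>=2.2
[-2.7, -19.4, 48.2, 0.232, 0.1189, -0.0994] rows>=2.2
  -> at [375.4 242.4 226.6]
[11.2, -20.5, 35.4, 0.2547, 0.3901, -0.1326] rows>=3.9
  -> at [341.4 255.3 204.7]
[16.9, 0.9, -5.9, 0.0521, 0.4403, -0.1116] rows>=3.7
  -> at [348.8 268.7 214.2]
[21.4, 15.3, -30.7, -0.1007, 0.3687, -0.0989] rows>=3.2
  -> at [385.  263.7 231.6]
[0.5, 12.4, -29.0, -0.1252, 0.1291, -0.2576] rows>=2.5
[0.4, 16.0, -27.1, -0.1251, 0.129, -0.2575] rows>=2.5
  -> at [425. 215. 230.]
[-15.0, 21.1, -135.7, -0.15, 0.0, 0.0] rows>=3.3
  -> at [450.  80. 215.]
[-15.0, 41.7, -136.0, -0.45, 0.0, 0.0] rows>=3.6
  -> at [475. -60. 200.]
[-6.5, 31.5, -21.3, -0.275, 0.0, 0.0] rows>=2.2
[-6.5, 36.2, -12.0, -0.275, 0.0, 0.0] rows>=2.2
  -> at [ 505. -130.  187.]
[-2.5, 26.5, -0.7, -0.496, 0.0, 0.0] rows>=4.0
  -> at [ 515.9 -154.2  184.5]
```

>>> {"name": "step_arm", "arguments": {"deltas": [[0.2,-29.8,42.5,0.2321,0.1189,-0.0994],[0.2,-29.8,42.5,0.2321,0.1189,-0.0994],[0.2,-29.8,42.5,0.2321,0.1189,-0.0994]]}}

```text
time: 13.48
tool_pos: [405.8, 247.3, 265.2]
tcp_rot: [-2.879, 0.17, 1.458]
contact_force: [1.2, -1.0, 0.5]
grip_width: 60.1
```

>>> {"name": "step_arm", "arguments": {"deltas": [[-2.7,-19.4,48.2,0.232,0.1189,-0.0994],[-2.7,-19.4,48.2,0.232,0.1189,-0.0994],[-2.7,-19.4,48.2,0.232,0.1189,-0.0994]]}}

```text
time: 13.73
tool_pos: [375.5, 240.6, 225.2]
tcp_rot: [-2.646, 0.024, 1.503]
contact_force: [-0.2, -1.4, -0.7]
grip_width: 59.7
```

>>> {"name": "step_arm", "arguments": {"deltas": [[11.2,-20.5,35.4,0.2547,0.3901,-0.1326],[11.2,-20.5,35.4,0.2547,0.3901,-0.1326],[11.2,-20.5,35.4,0.2547,0.3901,-0.1326],[11.2,-20.5,35.4,0.2547,0.3901,-0.1326],[11.2,-20.5,35.4,0.2547,0.3901,-0.1326]]}}

```text
time: 14.15
tool_pos: [344.0, 253.5, 204.2]
tcp_rot: [-2.372, -0.369, 1.378]
contact_force: [-0.8, 0.0, -2.4]
grip_width: 59.6
```

>>> {"name": "step_arm", "arguments": {"deltas": [[16.9,0.9,-5.9,0.0521,0.4403,-0.1116],[16.9,0.9,-5.9,0.0521,0.4403,-0.1116],[16.9,0.9,-5.9,0.0521,0.4403,-0.1116],[16.9,0.9,-5.9,0.0521,0.4403,-0.1116],[16.9,0.9,-5.9,0.0521,0.4403,-0.1116]]}}

```text
time: 14.57
tool_pos: [349.4, 267.5, 213.5]
tcp_rot: [-2.15, -0.736, 1.067]
contact_force: [0.7, -0.0, -1.4]
grip_width: 60.0
```

>>> {"name": "step_arm", "arguments": {"deltas": [[21.4,15.3,-30.7,-0.1007,0.3687,-0.0989],[21.4,15.3,-30.7,-0.1007,0.3687,-0.0989],[21.4,15.3,-30.7,-0.1007,0.3687,-0.0989],[21.4,15.3,-30.7,-0.1007,0.3687,-0.0989],[21.4,15.3,-30.7,-0.1007,0.3687,-0.0989]]}}

```text
time: 14.98
tool_pos: [385.0, 263.6, 231.4]
tcp_rot: [-1.911, -0.992, 0.63]
contact_force: [-0.0, 1.2, -2.1]
grip_width: 60.3
```

```bash
python3 - <<'E'
from plan import *
p,R=now();print(R)
E
```

```text
t 14.98 q [-0.176  0.646  1.911  1.036  1.687 -0.515] p [385.  263.6 231.4] rpy [-1.911 -0.992  0.63 ] F [-0.   1.2 -2.1] w 60.3
[[ 0.4419  0.8344 -0.3295]
 [ 0.3222  0.1952  0.9263]
 [ 0.8372 -0.5155 -0.1826]]
```

Tracking matches the plan. I'll continue.

>>> {"name": "step_arm", "arguments": {"deltas": [[0.5,12.4,-29,-0.1252,0.1291,-0.2576],[0.5,12.4,-29,-0.1252,0.1291,-0.2576],[0.5,12.4,-29,-0.1252,0.1291,-0.2576],[0.5,12.4,-29,-0.1252,0.1291,-0.2576]]}}

```text
time: 15.32
tool_pos: [405.1, 239.5, 231.0]
tcp_rot: [-1.983, -1.282, 0.571]
contact_force: [0.1, -0.0, -1.8]
grip_width: 59.8
```

>>> {"name": "step_arm", "arguments": {"deltas": [[0.4,16,-27.1,-0.1251,0.129,-0.2575],[0.4,16,-27.1,-0.1251,0.129,-0.2575],[0.4,16,-27.1,-0.1251,0.129,-0.2575],[0.4,16,-27.1,-0.1251,0.129,-0.2575]]}}

```text
time: 15.65
tool_pos: [425.1, 215.3, 229.9]
tcp_rot: [-2.388, -1.569, 0.851]
contact_force: [-0.4, 0.1, -1.4]
grip_width: 59.7
```

>>> {"name": "step_arm", "arguments": {"deltas": [[-15,21.1,-135.7,-0.15,0,0],[-15,21.1,-135.7,-0.15,0,0],[-15,21.1,-135.7,-0.15,0,0],[-15,21.1,-135.7,-0.15,0,0],[-15,21.1,-135.7,-0.15,0,0]]}}

```text
time: 16.07
tool_pos: [452.3, 77.1, 214.7]
tcp_rot: [3.071, -1.566, 1.522]
contact_force: [-0.4, 0.7, -0.5]
grip_width: 59.6
```

>>> {"name": "step_arm", "arguments": {"deltas": [[-15,41.7,-136,-0.45,0,0],[-15,41.7,-136,-0.45,0,0],[-15,41.7,-136,-0.45,0,0],[-15,41.7,-136,-0.45,0,0],[-15,41.7,-136,-0.45,0,0]]}}

```text
time: 16.48
tool_pos: [475.8, -62.0, 200.0]
tcp_rot: [-2.393, -1.568, 0.248]
contact_force: [0.1, 1.4, -1.5]
grip_width: 59.7
```

>>> {"name": "step_arm", "arguments": {"deltas": [[-6.5,31.5,-21.3,-0.275,0,0],[-6.5,31.5,-21.3,-0.275,0,0],[-6.5,31.5,-21.3,-0.275,0,0],[-6.5,31.5,-21.3,-0.275,0,0]]}}

```text
time: 16.82
tool_pos: [489.9, -92.3, 194.2]
tcp_rot: [-1.42, -1.567, -0.991]
contact_force: [-0.4, -0.1, -1.0]
grip_width: 59.7
```

>>> {"name": "step_arm", "arguments": {"deltas": [[-6.5,36.2,-12,-0.275,0,0],[-6.5,36.2,-12,-0.275,0,0],[-6.5,36.2,-12,-0.275,0,0],[-6.5,36.2,-12,-0.275,0,0]]}}

```text
time: 17.15
tool_pos: [505.6, -127.7, 187.5]
tcp_rot: [-1.141, -1.568, -1.544]
contact_force: [-0.3, 0.2, 0.1]
grip_width: 59.7
```

>>> {"name": "step_arm", "arguments": {"deltas": [[-2.5,26.5,-0.7,-0.496,0,0],[-2.5,26.5,-0.7,-0.496,0,0],[-2.5,26.5,-0.7,-0.496,0,0],[-2.5,26.5,-0.7,-0.496,0,0],[-2.5,26.5,-0.7,-0.496,0,0]]}}

```text
time: 17.57
tool_pos: [517.1, -151.0, 184.7]
tcp_rot: [-1.422, -1.567, -1.763]
contact_force: [0.7, 2.1, -0.8]
grip_width: 59.6
```

>>> {"name": "step_arm", "arguments": {"deltas": [[0,0,0,0,0,0],[0,0,0,0,0,0],[0,0,0,0,0,0]]}}

```text
time: 17.82
tool_pos: [517.2, -154.8, 185.2]
tcp_rot: [0.317, -1.567, 2.782]
contact_force: [-0.6, -0.9, -0.6]
grip_width: 59.7
```

```bash
python3 - <<'E'
from plan import *
import pickle
p,R=now();print(R)
w=bot.capture('wrist');save(w,'w5.png')
s=bot.capture('side');t=bot.capture('top');pickle.dump((w,s,t,p,R),open('w5.pkl','wb'))
print(proj(w,[[594.3,-157.8,295.5],p+R@[108,0,8.4]]))
a=cv2.resize(s['color'][140:280,220:380,::-1],None,fx=4,fy=4,interpolation=cv2.INTER_CUBIC);cv2.imwrite('pics/s5.png',a)
E
```

```text
t 17.82 q [-0.857  0.894  2.501  2.31   1.747 -1.758] p [ 517.2 -154.8  185.2] rpy [ 0.317 -1.567  2.782] F [-0.6 -0.9 -0.6] w 59.7
[[-0.0033 -0.0425  0.9991]
 [ 0.0012 -0.9991 -0.0425]
 [ 1.      0.0011  0.0033]]
[[322.8121  51.8698]
 [323.2755  13.5785]]
```

View pics/w5.png

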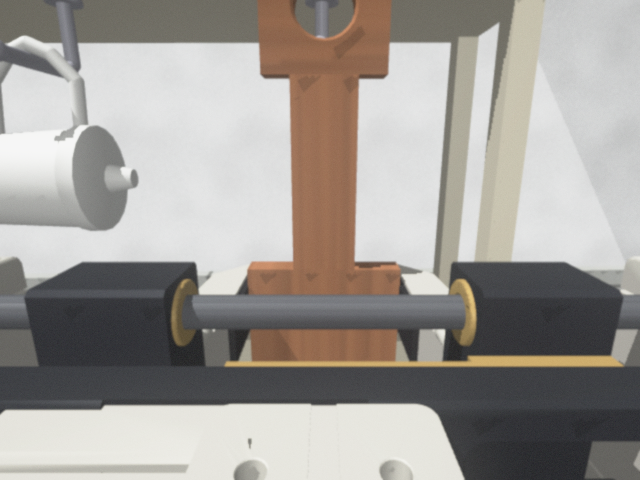

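View pics/s5.png

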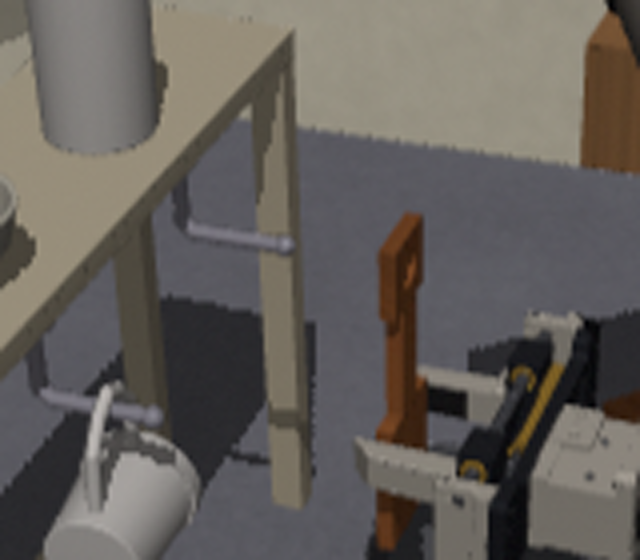

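The wrist view shows the head above the fingers: lower head edge at row 75, columns 260–389. The eye is centred near column 324, and the hook's post is seen through it at column 321. The side crop shows the paddle upright, with its eye at crop (407,268) and the ball at (287,244).

```bash
cat > shift.py <<'E'
from plan import *
from scipy.optimize import minimize
def box(x0,x1,hw): return np.array([[x,y,z] for x in (x0,x1) for y in (-hw,hw) for z in (-5,5)],float)
# paddle frame here: origin eye centre; x up handle, tool axes
def ren(cam,eye,R,win,sh=(0,0),S=8):
    m=np.zeros(((win[3]-win[1])*S,(win[2]-win[0])*S),np.uint8)
    f=lambda X:np.round(((proj(cam,eye+X@R.T)-[win[0]-.5,win[1]-.5]+sh)*S*16)).astype(np.int32)
    for b in (box(-22,22,22),box(-93,-22,12),box(-178,-93,30)): cv2.fillConvexPoly(m,cv2.convexHull(f(b)),255,shift=4)
    a=np.linspace(0,2*np.pi,40);h=[]
    for z in (-5,5):
        k=np.zeros_like(m);cv2.fillPoly(k,[f(np.c_[10.5*np.cos(a),10.5*np.sin(a),0*a+z])],255,shift=4);h.append(k)
    m[(h[0]>0)&(h[1]>0)]=0
    return cv2.resize(m,None,fx=1/S,fy=1/S,interpolation=cv2.INTER_AREA)/255.
def shift(cam,eye,R,win,th=35):
    im=cam['color'].astype(int);M=((im[:,:,0]-im[:,:,2])>th)[win[1]:win[3],win[0]:win[2]].astype(float)
    f=lambda s:np.abs(ren(cam,eye,R,win,s)-M).sum()
    g=min(((f((i,j)),i,j) for i in range(-8,9,2) for j in range(-8,9,2)))
    r=minimize(f,g[1:],method='Nelder-Mead',options=dict(xatol=.03,initial_simplex=np.array(g[1:])+[[0,0],[1,0],[0,1]]))
    return r.x,r.fun,M.sum()
E
python3 - <<'E'
from shift import *
import pickle
w,s,t,p,R=pickle.load(open('w5.pkl','rb'))
eye=p+R@[108,0,8.4];print('eye pred',eye)
ball=np.array([594.3,-157.8,295.5])
us=proj(s,eye)[0];ut=proj(t,eye)[0];uw=proj(w,eye)[0];print(us,ut,uw)
i=us.astype(int);print('side',shift(s,eye,R,(i[0]-14,i[1]-22,i[0]+14,i[1]+20),30))
j=ut.astype(int);print('top',shift(t,eye,R,(j[0]-16,j[1]-12,j[0]+16,j[1]+8),30))
print('wrist',shift(w,eye,R,(235,0,415,255),30))
print('ball side',proj(s,ball),'obs (291.4,200.6)(290.8,200.5); top',proj(t,ball),'obs 326.2,220.8')
a=[cv2.resize(c['color'][int(v)-25:int(v)+25,int(u)-30:int(u)+30,::-1],None,fx=6,fy=6,interpolation=cv2.INTER_CUBIC) for c,(u,v) in ((t,ut),(s,us))]
cv2.imwrite('pics/c5.png',np.hstack(a))
E
```

```text
eye pred [ 525.2551 -155.0708  293.1875]
[319.718  206.6515] [326.81   250.2933] [323.2755  13.5785]
side (array([-0.3163, -0.3349]), np.float64(29.403921568627446), np.float64(273.0))
top (array([ 0.9364, -0.5755]), np.float64(121.69019607843137), np.float64(109.0))
wrist (array([ 0.1193, -6.6844]), np.float64(379.3764705882353), np.float64(19905.0))
ball side [[290.5158 200.4996]] obs (291.4,200.6)(290.8,200.5); top [[326.5691 220.9384]] obs 326.2,220.8
```

View pics/c5.png

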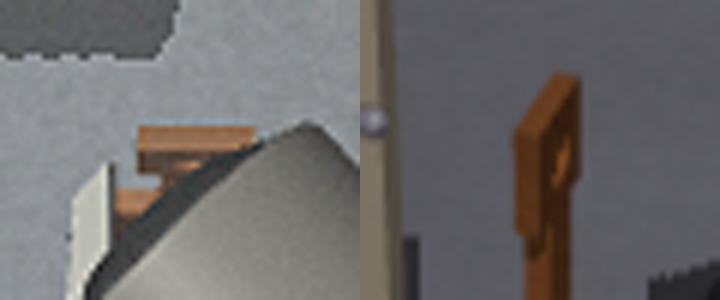

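```bash
python3 - <<'E'
from shift import *
import pickle
w,s,t,p,R=pickle.load(open('w5.pkl','rb'))
print(w['cx'],w['cy'],w['fx'])
g=w['color'].astype(int)
for r in (8,14,20,26,32): print(r,(g[r,288:362:2].mean(1)).astype(int).tolist(),)
im=g;br=(im[:,:,0]-im[:,:,2])>30
for r in (2,6,10,14,18): 
    c=np.where(br[r,250:400])[0]+250; gap=np.where(np.diff(c)>10)[0]; print(r,c.min(),c.max(),[(c[k],c[k+1]) for k in gap])
for z in (300,310,320,330): 
    h=np.array([np.cos(-.046),np.sin(-.046),0]);print(z,proj(w,np.array([594.3,-157.8,z])+63*h))
# top head
g=t['color'].astype(int);b=g[:,:,0]-g[:,:,2]
u,v=proj(t,p+R@[130,0,8.4])[0];print(u,v)
for r in range(int(v)-6,int(v)+8): print(r,b[r,310:350].tolist())
E
```

```text
323.261035644604 231.83863467794149 369.8801975870127
8 [104, 93, 83, 82, 103, 107, 107, 105, 105, 106, 105, 102, 98, 100, 113, 123, 132, 133, 128, 119, 104, 98, 101, 104, 105, 106, 106, 105, 103, 107, 104, 107, 100, 90, 125, 119, 109]
14 [107, 103, 92, 88, 104, 103, 103, 106, 107, 107, 109, 104, 108, 105, 114, 125, 136, 136, 127, 119, 108, 102, 105, 105, 107, 106, 106, 106, 107, 105, 105, 105, 103, 122, 127, 110, 109]
20 [110, 110, 112, 104, 100, 106, 106, 107, 106, 105, 107, 107, 106, 106, 115, 122, 132, 136, 128, 118, 103, 104, 105, 104, 106, 105, 103, 103, 108, 107, 106, 111, 141, 136, 113, 108, 110]
26 [110, 108, 107, 110, 108, 106, 108, 106, 105, 109, 106, 107, 104, 105, 115, 126, 132, 136, 128, 118, 104, 107, 106, 106, 107, 106, 105, 106, 107, 116, 143, 138, 113, 112, 111, 105, 104]
32 [105, 105, 105, 106, 106, 108, 107, 107, 114, 117, 109, 108, 105, 108, 117, 123, 134, 137, 128, 119, 105, 104, 106, 105, 105, 109, 121, 141, 141, 120, 109, 109, 104, 97, 95, 94, 93]
2 257 391 [(np.int64(294), np.int64(354))]
6 257 391 [(np.int64(294), np.int64(354))]
10 258 390 [(np.int64(293), 
[... 1789 characters left out ...]
30, 22, 22, 20, 22, 22, 20, 21, 25, 25, 28, 29, 5, -4, -4, -4, -3, -3, 8, 8, 10, 6, 7, 8, 6, 5, 4, 9, 3, 3, 6]
252 [-8, -8, -9, 3, 3, -8, -10, -12, 5, 29, 26, 27, 26, 21, 25, 51, 61, 73, 82, 35, -5, -7, -4, -3, 0, 4, 6, 6, 7, 6, 6, 8, 7, 3, 8, 6, 2, 3, 4, 7]
253 [-8, -10, 3, 11, 3, -6, -8, -9, 1, 36, 30, 34, 30, 27, 26, 36, 33, 36, 6, -5, -4, 1, -2, -2, 1, 8, 7, 7, 4, 8, 6, 9, 6, 4, 4, 7, 6, 2, 5, 8]
254 [-10, 1, 11, 9, 0, -8, -7, -9, -15, 0, -3, -4, 12, 32, 21, 20, 10, -5, -3, -1, 2, -1, 0, -2, 5, 8, 10, 8, 3, 7, 7, 6, 8, 5, 6, 7, 6, 5, 6, 4]
255 [1, 10, 8, 7, -1, -15, -16, -16, -15, -18, -18, -21, -4, 33, 33, 16, -3, 0, -4, -4, 0, -4, 6, 10, 9, 6, 8, 7, 10, 6, 6, 7, 6, 5, 8, 8, 5, 5, 6, 6]
```

>>> {"name": "step_arm", "arguments": {"deltas": [[1.2,-2.3,15,0,0,0],[1.2,-2.3,30,0,0,0],[1.2,-2.3,42,0,0,0],[1.2,-2.3,50,0,0,0],[1.2,-2.3,52,0,0,0]]}}

```text
time: 18.38
tool_pos: [569.3, -154.7, 186.3]
tcp_rot: [0.601, -1.569, 2.496]
contact_force: [-0.5, 0.5, -1.2]
grip_width: 59.3
```

>>> {"name": "step_arm", "arguments": {"deltas": [[0,0,0,0,0,0],[0,0,0,0,0,0],[0,0,0,0,0,0],[0,0,0,0,0,0]]}}

```text
time: 18.72
tool_pos: [568.0, -154.7, 185.5]
tcp_rot: [-2.378, -1.57, -0.81]
contact_force: [0.3, -0.0, -1.3]
grip_width: 59.6
```

```bash
python3 - <<'E'
from shift import *
import pickle
p,R=now();w=bot.capture('wrist');s=bot.capture('side');pickle.dump((w,s,p,R),open('w6.pkl','wb'))
eye=p+R@[108,0,8.4];print('eye pred',eye,proj(w,eye),proj(s,eye))
print('ball',proj(w,[[594.3,-157.8,295.5]]),proj(s,[[594.3,-157.8,295.5]]))
print('wrist shift',shift(w,eye,R,(235,0,415,255),30))
i=proj(s,eye)[0].astype(int);print('side',shift(s,eye,R,(i[0]-14,i[1]-22,i[0]+14,i[1]+20),30))
a=cv2.resize(w['color'][0:80,250:400,::-1],None,fx=5,fy=5,interpolation=cv2.INTER_CUBIC)
b=cv2.resize(s['color'][i[1]-20:i[1]+20,i[0]-37:i[0]+38,::-1],None,fx=10,fy=5,interpolation=cv2.INTER_CUBIC)
cv2.imwrite('pics/c6.png',np.vstack([a,b]))
E
```

```text
t 18.72 q [-0.723  0.842  2.383  2.463  1.635 -1.622] p [ 568.  -154.7  185.5] rpy [-2.378 -1.57  -0.81 ] F [ 0.3 -0.  -1.3] w 59.6
eye pred [ 576.4451 -155.1802  293.4568] [[323.2843  13.5056]] [[297.7216 203.0632]]
ball [[327.7955  22.5555]] [[290.5158 200.4996]]
wrist shift (array([ 0.1166, -6.7415]), np.float64(395.5960784313725), np.float64(19827.0))
side (array([-0.7585, -0.0503]), np.float64(21.79607843137255), np.float64(305.0))
```

View pics/c6.png

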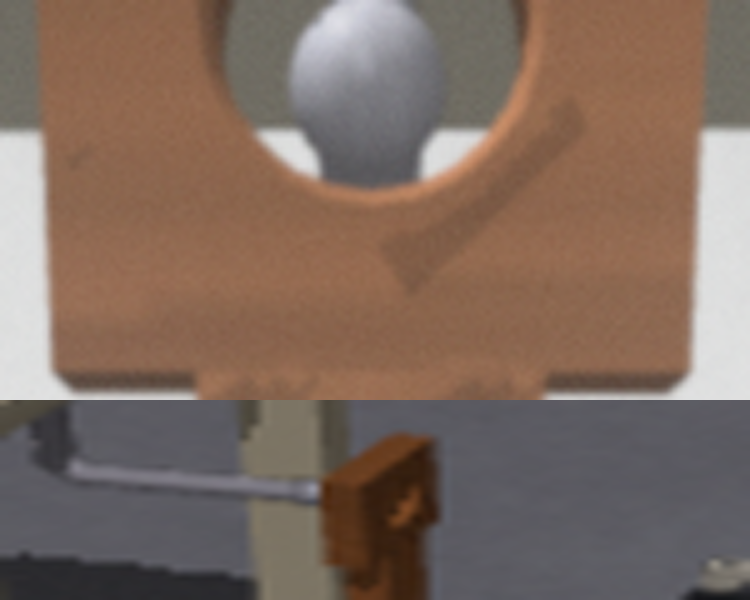

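The ball shows through the eye, centred sideways and about 2–3 mm above the eye's centre. I'll raise 1.7 mm and insert.

>>> {"name": "step_arm", "arguments": {"deltas": [[1.7,-0.4,0,0,0,0],[1.7,-0.4,3,0,0,0],[1.7,-0.4,8,0,0,0],[1.7,-0.4,14,0,0,0],[1.7,-0.4,20,0,0,0]]}}

```text
time: 19.23
tool_pos: [589.1, -155.0, 187.5]
tcp_rot: [0.178, -1.571, 2.917]
contact_force: [0.5, -0.1, -1.0]
grip_width: 59.5
```

>>> {"name": "step_arm", "arguments": {"deltas": [[0,0,7,0,0,0],[0,0,14,0,0,0],[0,0,20,0,0,0],[0,0,25,0,0,0],[0,0,27,0,0,0]]}}

```text
time: 19.65
tool_pos: [616.2, -156.0, 187.6]
tcp_rot: [0.552, -1.57, 2.544]
contact_force: [-0.7, 0.1, -1.6]
grip_width: 59.5
```

>>> {"name": "step_arm", "arguments": {"deltas": [[0,0,0,0,0,0],[0,0,0,0,0,0],[0,0,0,0,0,0]]}}

```text
time: 19.9
tool_pos: [615.2, -156.2, 187.3]
tcp_rot: [-2.471, -1.57, -0.717]
contact_force: [1.3, -0.3, -1.4]
grip_width: 59.7
```

```bash
python3 - <<'E'
from shift import *
p,R=now();w=bot.capture('wrist');s=bot.capture('side')
eye=p+R@[108,0,8.4];print('eye pred',eye)
print('wrist shift',shift(w,eye,R,(235,0,415,255),30))
i=proj(s,eye)[0].astype(int)
a=cv2.resize(w['color'][0:80,250:400,::-1],None,fx=5,fy=5,interpolation=cv2.INTER_CUBIC)
b=cv2.resize(s['color'][i[1]-20:i[1]+20,i[0]-37:i[0]+38,::-1],None,fx=10,fy=5,interpolation=cv2.INTER_CUBIC)
cv2.imwrite('pics/c7.png',np.vstack([a,b]))
g=w['color'].astype(int)
for r in (4,10,16): print(r,g[r,286:366:2].mean(1).astype(int).tolist())
E
```

```text
t 19.9 q [-0.635  0.818  2.268  2.552  1.524 -1.539] p [ 615.2 -156.2  187.3] rpy [-2.471 -1.57  -0.717] F [ 1.3 -0.3 -1.4] w 59.7
eye pred [ 623.6196 -156.6664  295.2792]
wrist shift (array([ 0.0691, -6.0703]), np.float64(409.7490196078432), np.float64(19743.0))
4 [105, 104, 87, 75, 73, 97, 107, 106, 102, 107, 105, 103, 104, 107, 95, 90, 86, 88, 88, 90, 87, 90, 87, 87, 90, 88, 89, 100, 104, 104, 105, 106, 105, 93, 75, 113, 116, 105, 109, 108]
10 [106, 105, 99, 86, 127, 201, 208, 204, 205, 207, 206, 206, 206, 184, 103, 90, 86, 87, 89, 87, 85, 88, 86, 87, 92, 88, 105, 191, 203, 205, 204, 202, 203, 198, 126, 129, 117, 109, 105, 107]
16 [108, 109, 106, 98, 116, 205, 220, 221, 218, 219, 220, 220, 218, 214, 123, 91, 87, 85, 87, 90, 89, 88, 85, 91, 92, 88, 127, 212, 216, 217, 217, 217, 217, 201, 145, 123, 110, 107, 106, 108]
```

The ball went through without contact, and the bar sits centred in the hole. Now I'll lower it onto the bar.

>>> {"name": "step_arm", "arguments": {"deltas": [[-1.5,0,0,0,0,0],[-3,0,0,0,0,0],[-4.5,0,0,0,0,0],[-4.5,0,0,0,0,0],[-4.5,0,0,0,0,0]]}}

```text
time: 20.42
tool_pos: [615.4, -156.3, 182.7]
tcp_rot: [-2.488, -1.57, -0.7]
contact_force: [-0.2, 0.1, -1.3]
grip_width: 59.5
```

>>> {"name": "step_arm", "arguments": {"deltas": [[-0.7,0,0,0,0,0],[-0.7,0,0,0,0,0],[-0.7,0,0,0,0,0]]}}

```text
time: 20.67
tool_pos: [615.4, -156.2, 182.2]
tcp_rot: [-1.166, -1.571, -2.022]
contact_force: [0.0, -0.2, -1.4]
grip_width: 59.5
```

>>> {"name": "step_arm", "arguments": {"deltas": [[-0.7,0,0,0,0,0],[-0.7,0,0,0,0,0],[-0.7,0,0,0,0,0]]}}

```text
time: 20.92
tool_pos: [615.4, -156.3, 181.5]
tcp_rot: [-1.546, -1.571, -1.641]
contact_force: [0.8, -0.7, -1.2]
grip_width: 59.7
```

>>> {"name": "step_arm", "arguments": {"deltas": [[-0.8,0,0,0,0,0],[-0.8,0,0,0,0,0],[-0.8,0,0,0,0,0]]}}

```text
time: 21.17
tool_pos: [615.4, -156.2, 180.7]
tcp_rot: [-2.075, -1.571, -1.112]
contact_force: [-0.6, 0.4, -1.2]
grip_width: 59.5
```

>>> {"name": "step_arm", "arguments": {"deltas": [[-0.8,0,0,0,0,0],[-0.8,0,0,0,0,0],[-0.8,0,0,0,0,0]]}}

```text
time: 21.42
tool_pos: [615.4, -156.2, 179.8]
tcp_rot: [-2.08, -1.571, -1.108]
contact_force: [-0.2, 0.8, -0.1]
grip_width: 59.9
```

>>> {"name": "step_arm", "arguments": {"deltas": [[-0.3,0,0,0,0,0],[-0.3,0,0,0,0,0]]}}

```text
time: 21.58
tool_pos: [615.4, -156.2, 179.7]
tcp_rot: [0.054, -1.57, 3.042]
contact_force: [-0.1, 0.0, -0.7]
grip_width: 60.0
```

>>> {"name": "step_arm", "arguments": {"deltas": [[0,0,0,0,0,0],[0,0,0,0,0,0],[0,0,0,0,0,0],[0,0,0,0,0,0],[0,0,0,0,0,0]], "fingers": 90}}

```text
time: 22.0
tool_pos: [615.4, -156.3, 179.7]
tcp_rot: [0.154, -1.571, 2.942]
contact_force: [0.5, -0.7, -0.3]
grip_width: 87.3
```

>>> {"name": "step_arm", "arguments": {"deltas": [[0,0,0,0,0,0],[0,0,0,0,0,0],[0,0,0,0,0,0],[0,0,0,0,0,0],[0,0,0,0,0,0]]}}

```text
time: 22.42
tool_pos: [615.4, -156.2, 179.6]
tcp_rot: [-2.164, -1.571, -1.023]
contact_force: [0.4, 0.4, -0.3]
grip_width: 89.7
```

```bash
python3 - <<'E'
from shift import *
p,R=now();w=bot.capture('wrist');s=bot.capture('side')
eye=p+R@[108,0,8.4];print('eye pred',eye)
print('wrist shift',shift(w,eye,R,(235,0,415,255),30))
i=proj(s,eye)[0].astype(int);print('side',shift(s,eye,R,(i[0]-14,i[1]-22,i[0]+14,i[1]+20),30))
a=cv2.resize(w['color'][:,:,::-1],(480,360));b=cv2.resize(s['color'][i[1]-30:i[1]+60,i[0]-37:i[0]+38,::-1],(300,360),interpolation=cv2.INTER_CUBIC)
cv2.imwrite('pics/c8.png',np.hstack([a,b]))
E
```

```text
t 22.42 q [-0.635  0.84   2.265  2.552  1.54  -1.55 ] p [ 615.4 -156.2  179.6] rpy [-2.164 -1.571 -1.023] F [ 0.4  0.4 -0.3] w 89.7
eye pred [ 623.7837 -156.6096  287.6034]
wrist shift (array([ 1.1845, -6.52  ]), np.float64(626.6392156862746), np.float64(19833.0))
side (array([-0.1603, -0.4469]), np.float64(50.870588235294115), np.float64(288.0))
```

View pics/c8.png

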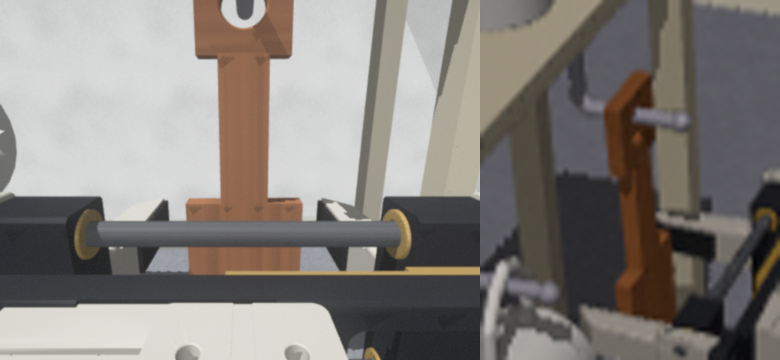

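The paddle hangs on the bar, released. The fingers are open clear of the blade edges, so I'll back out.

>>> {"name": "step_arm", "arguments": {"deltas": [[0,0,-5,0,0,0],[0,0,-15,0,0,0],[0,0,-30,0,0,0],[0,0,-50,0,0,0],[0,0,-70,0,0,0]]}}

```text
time: 22.93
tool_pos: [544.3, -152.5, 180.2]
tcp_rot: [-0.16, -1.57, -3.028]
contact_force: [1.1, 0.2, -0.4]
grip_width: 90.4
```

>>> {"name": "step_arm", "arguments": {"deltas": [[0,0,-15,0,0,0],[0,0,-25,0,0,0],[0,0,-28,0,0,0],[0,0,-28,0,0,0],[0,0,-28,0,0,0]]}}

```text
time: 23.35
tool_pos: [517.5, -152.1, 179.6]
tcp_rot: [-1.606, -1.571, -1.583]
contact_force: [-0.1, 0.4, 0.0]
grip_width: 90.0
```

>>> {"name": "step_arm", "arguments": {"deltas": [[0,0,0,0,0,0],[0,0,0,0,0,0],[0,0,0,0,0,0],[0,0,0,0,0,0],[0,0,0,0,0,0]]}}

```text
time: 23.77
tool_pos: [517.7, -151.5, 179.8]
tcp_rot: [0.701, -1.57, 2.395]
contact_force: [0.0, 0.3, 0.3]
grip_width: 90.1
```

```bash
python3 - <<'E'
from shift import *
R=up=None
from kin import up
now();R=up(-.046)
for k in range(3):
    w=bot.capture('wrist');s=bot.capture('side')
    eye=np.array([624,-157.5,288.5])
    i=proj(s,eye)[0].astype(int);print('side',shift(s,eye,R,(i[0]-14,i[1]-22,i[0]+14,i[1]+60),30))
    u=proj(w,eye)[0].astype(int);v=proj(w,eye-[0,0,178])[0].astype(int)
    im=w['color'].astype(int);b=(im[:,:,0]-im[:,:,2])>30
    # centre line of the handle by rows -> tilt
    rows=range(u[1]+25,min(v[1],250),8);c=[(np.where(b[r,u[0]-60:u[0]+60])[0].mean()+u[0]-60).round(1) for r in rows];print(u,c)
t=bot.capture('top')
for q in ('cup_a','dispenser','ramekin'):
    for n,c in (('top',t),('side',s)): print(q,n,[(np.round(d['rect']).tolist(),round(d['p'],2)) for d in bot.boxes_of(q,c)])
E
```

```text
t 23.77 q [-0.845  0.913  2.504  2.323  1.762 -1.771] p [ 517.7 -151.5  179.8] rpy [ 0.701 -1.57   2.395] F [0.  0.3 0.3] w 90.1
side (array([0.316 , 0.0865]), np.float64(104.31372549019608), np.float64(780.0))
[325  65] [np.float64(324.5), np.float64(324.5), np.float64(324.0), np.float64(324.5), np.float64(324.5), np.float64(324.5), np.float64(324.5), np.float64(324.5), np.float64(324.5), np.float64(324.5), np.float64(324.5), np.float64(324.5), np.float64(324.5), np.float64(325.0), np.float64(325.0), np.float64(325.0), np.float64(325.0), np.float64(325.0), np.float64(325.5), np.float64(325.0)]
side (array([0.3157, 0.0364]), np.float64(104.87843137254902), np.float64(778.0))
[324  65] [np.float64(324.0), np.float64(324.5), np.float64(324.0), np.float64(324.0), np.float64(324.0), np.float64(324.0), np.float64(324.0), np.float64(324.5), np.float64(324.5), np.float64(324.5), np.float64(324.5), np.float64(324.5), np.float64(324.5), np.float64(325.0), np.float64(325.0), np.float64(325.0), np.float64(325.0), np.float64(325.0), np.float64(325.0), np.float64(325.0)]
side (array([0.3155, 0.03
[... 243 characters left out ...]
loat64(324.5), np.float64(324.5), np.float64(324.5), np.float64(324.5), np.float64(324.5), np.float64(324.5), np.float64(325.0), np.float64(325.0), np.float64(324.5), np.float64(324.5), np.float64(324.5), np.float64(325.0)]
cup_a top [([261.0, 218.0, 40.0, 28.0], 0.86), ([189.0, 216.0, 34.0, 29.0], 0.57)]
cup_a side [([209.0, 318.0, 46.0, 62.0], 0.94), ([251.0, 264.0, 37.0, 56.0], 0.9)]
dispenser top [([323.0, 159.0, 35.0, 50.0], 0.63)]
dispenser side [([242.0, 136.0, 35.0, 85.0], 0.97), ([182.0, 301.0, 235.0, 314.0], 0.28)]
ramekin top [([248.0, 161.0, 37.0, 38.0], 0.59)]
ramekin side [([204.0, 199.0, 42.0, 34.0], 0.72), ([281.0, 230.0, 20.0, 80.0], 0.61), ([199.0, 291.0, 38.0, 27.0], 0.5)]
```

The paddle hangs still and vertical where it should be, and everything else is where it was. I'm handing the job in.

```bash
python3 -c "
from plan import *
print(bot.close_job());now()"
```

```text
the job is handed in; nothing more can be done
None
the job is handed in; nothing more can be done
```

The paddle is hanging by its eye on the empty hook, released, and the job was handed in at about 24 s of the 72 s allowed. The hand-in gave no verdict.

**What I did**
1. I lifted the paddle out of the basket by its handle, laid it flat on the spoon rest and let go. A picture from above showed it lying flat there on its own.
2. I took it again by the blade's long edges, turned it upright and looked through the eye to line it up with the hook's ball end. I then slid it on and lowered it until the hook took its weight. The wrist force stayed near zero throughout, so the ball did not touch the eye.
3. I opened the fingers and drew back about 100 mm, clear of everything.

**Last checks**
- **Position:** the side view matched the paddle's expected hanging place to within about 0.3 px, which is under 1 mm. That puts the eye about 6 mm below the bar and near the middle of its length.
- **Stillness:** three successive pictures showed it upright, with the handle's centre line within about 1 px from top to bottom, and no visible swing.
- **Other objects:** both cups, the dispenser and the ramekin were found within 1–2 px of where they started.

**What disagreed**
- The top and wrist cameras differed by about 3–4 mm on the paddle's and the rest's positions. I used roughly the average.
- The wrist camera showed a steady offset of about 7 px in height. I lined up the eye and ball relative to each other in the same picture, so it cancelled out.
- One early shape fit of the held paddle failed, and I replaced it with a measurement from the corners of its head.

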